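Stack and lock a strainer insert on its holder

ROBOT

A 6-joint arm with a two-finger parallel gripper is mounted at the origin on a cart in front of the work surface, level with it; the furniture and walls round the work are solid. World frame = base frame: x ahead of the robot, y to its left, z up, the work surface at z = 0. Lengths are in m, angles in rad, forces in N, time in s.
With the tool pointing down it reaches from about 0.35 to 0.775 m from the base axis. Payload 7.3 kg.
Tool frame: the origin (TCP) lies midway between the tips of the shut fingers; the grasp point (between the pads) lies 19 mm behind it (robot.tcp_to_grasp is the distance from the TCP to the grasp point, in m); x points along the fingers, z is the direction in which the jaws open and shut, and the axes are right-handed (so a half turn about x gives the same grasp; the last joint's range is limited). The gripper opens to 92 mm and grips with 3 to 60 N. Pads are 19 mm wide; open, the fingers measure 130 mm over their backs; the gripper's body (75 mm by 190 mm) begins 47 mm behind the grasp point.
Start: joints at [1.134, 0.342, 1.524, -0, 1.275, -0.146], TCP at [0.151, 0.503, 0.189] pointing down, gripper open.
Joint ranges: [-2.53, 2.53], [-0.77, 2.02], [0.04, 2.7], [-1, 4.14], [0.28, 2.66], [-3.11, 3.11]. Speed limits (rad/s): [2.57, 2.57, 3.14, 3.14, 3.14, 3.14].

INTERFACE

Orientations are given as [roll, pitch, yaw] about the fixed x, y, z axes, in that order (R = Rz(yaw) Ry(pitch) Rx(roll)).
In Python, from cell import robot gives the robot as it stands.
- The arm moves only by the tool move_arm, never from a script. Its argument "deltas" is a list of rows, each an object with "dp": the shift along the tool's x, y, z in m, a list of three; "turn": the turn, a rotation vector about the tool's x, y, z in degrees, a list of three. A call has 1 to 10 rows; each row is the pose to reach, as a shift and turn from the pose commanded when the call began, along the tool's axes at that moment; what a row does not reach only later rows make up. A row lasts 1/10 s, in which the tool goes at most 50 mm and 8.59 degrees, less where a joint would pass 70% of its speed; a pose out of reach is approached as far as the arm can. A call with a gripper value outside its range is refused whole. "hand" is the finger opening in m, from 0 to 0.0918, set as the call begins (left out, the last holds). The fingers move at their own pace and stop on an object; "squeeze" is the grip in N (left out, the last holds). Time passes only in rows, so rows that repeat a pose let the fingers close. It gives the time, the measured TCP pose, the force and the opening at its end, in the units of the state.
- robot.observe(): the state, without advancing time (a new reading comes with each control period).
- robot.read_camera(name): name is "scene" or "top" or "wrist"; returns (picture, depth): 384x512x3 uint8, red, green, blue; 384x512 float32, m along the optical axis (not along the pixel's ray), 0 where there is no reading.
- robot.camera_info(name): a dict with "fx", "fy", "cx", "cy" (pixels), "k1" (the pictures are not rectified: a ray, as slopes to the right and down, at radius r is drawn at 1 + k1 r^2 times it, then the intrinsics apply), "R" (3x3) and "t" (3): a world point X has camera coordinates R X + t. Camera axes: x right, y down, z forward; pixel columns grow to the right and rows downward; lengths in m; the calibration is good to about 2 mm. A picture is of the moment at which its call begins: read the wrist's pose just before it. camera_info takes no time and is no camera call; for the wrist camera it gives the pose at the moment of the call.
- robot.hand_in(): hands the job in, once; it reports no verdict.
The state is a dict: "time": time; "qpos": joint angles; "qvel": joint speeds; "joint_efforts": joint torques, N m; "tool_pos": TCP position; "tool_rot": TCP orientation; "contact_force": force on the tool from outside, world axes, zero at the start; "torque": the same for the moment, N m; "opening": finger opening in m.
Only numpy, scipy, OpenCV 4.12 (cv2) and the standard library are available. Lean on these libraries where they do the work, as an engineer would, in place of code of your own. Each camera call takes 0.05 s, during which the arm holds its last target.

TASK

Assemble the strainer on its holder: put the perforated support disc over the post first, then the spacer ring on top of it, and last the clamp ring. Press the clamp ring gently onto the post's two lugs, feel for the position where its slot lets them through, push it down against the spring and turn it so that it stays locked under the lugs, then let go; never lean hard on the holder or the stack.

Things in the scene. Friction and masses are not known exactly. Their poses are not given: they have to be found in the camera images.
- holder: Strainer holder, fixed to the bench. Origin on the bench at the middle of its round grey foot (76 mm across, 10 mm high), z up along the post, which does not turn, save that its neck gives springily by up to 0.1 rad (3 N m per rad). From the bench the post is: through the seat up to 53 mm a boss 30 mm across (bevelled top); up to 83 mm a neck 14 mm across; a tapered tip to 89 mm.
- seat (a point): Middle of the top of the holder's seat, as it stands unloaded: a round steel seat 48 mm across, its top 30 mm above the bench, on a spring. It starts to sink at about 5 N (weight on it included), needs 1 N more per mm, and is solid after 8 mm.
- lugs (a point): Middle of the two lugs on the post's neck, 74.5 mm above the bench: together a bar 30 mm long, 8 mm wide, its faces 72 and 77 mm above the bench. The bar lies up to 43 degrees (0.75 rad) to either side of the holder's x axis; this angle is different each time and in no reading (the axes given here are the holder's): feel for it or look.
- support_disc: Perforated support disc: a low steel ring with a circle of small dark holes, 56 mm long along its x, with two grip flats 50 mm apart (each 25 mm long) facing its +y and -y, bore 34 mm, 12 mm thick, lying flat. Origin at the middle of its underside, z up. Goes on first, over lugs and boss, down to the seat.
- spacer_ring: Spacer: a plain metal ring without holes, 56 mm long along its x, with two grip flats 50 mm apart (each 25 mm long) facing its +y and -y, bore 34 mm, 20 mm high, lying flat. Origin at the middle of its underside, z up. Goes on second, down onto the support disc.
- clamp_ring: Clamp ring: steel, 14 mm thick, lying flat, 58 mm long along its x, with two parallel grip flats (each 29 mm long) 50 mm apart facing its +y and -y. Origin at the middle of its underside, z up. Goes on last. Set across the lugs it rests on them, underside 77 mm above the bench; when its slot meets them it drops onto the spacer, underside 62 mm.
- slot (a point): Middle of the clamp ring's top: an 18 mm bore with a slot 34 mm long, 11 mm wide along its x, right through. Passes the lugs if within about 5 degrees of them. Pushed 5 to 7 mm further down the spring (10 to 12 N) the ring is below the lugs; turned 45 degrees either way (30 to 150 will do) and let go, it stays, underside 58 mm above the bench; unturned it springs back to 62.

How it is judged:
On the way, in this order (a step that is already met when the one before it is completed fails the run):
1. the support disc lies on the holder's seat, round the post (horizontal distance between support_disc and holder below 0.004 m and z of support_disc in the frame of holder below 0.0315 m and angle between support_disc's own z axis and vertical below 0.08 rad), for 0.2 s.
2. the spacer ring lies on the support disc, round the post (horizontal distance between spacer_ring and holder below 0.004 m and z of spacer_ring in the frame of support_disc between 0.0105 and 0.0135 m and angle between spacer_ring's own z axis and vertical below 0.08 rad), for 0.2 s.
At the end, for the whole second after the job is handed in: On the post, bottom to top: support disc, spacer ring, clamp ring, each centred within 4 mm and lying on the one below within about 1.5 mm; the released clamp ring stays locked under the lugs with the spring pressed (underside less than 59.8 mm above the bench), level within 0.08 rad and at rest (horizontal distance between each of support_disc, spacer_ring, clamp_ring and holder below 0.004 m and z of support_disc in the frame of holder below 0.0278 m and z of spacer_ring in the frame of support_disc between 0.0105 and 0.0135 m and z of clamp_ring in the frame of spacer_ring between 0.0182 and 0.0218 m and z of clamp_ring in the frame of holder below 0.0598 m and angle between clamp_ring's own z axis and vertical below 0.08 rad and linear speed of clamp_ring below 0.01 m/s); the robot touches nothing.
It fails at once if the clamp ring is pressed or jammed on the holder with more than 60 N (contact force between clamp_ring and holder above 60 N).
It fails at once if the stack is pressed on the seat with more than 60 N (contact force between support_disc and holder above 60 N).
It also fails if it takes over 72 s, if anything falls off the work surface, if the arm or the gripper's body presses on something with over 40 N, if the wrist force passes 120 N, or if a joint passes its speed limit or range.

## Working session

There is one attempt and no reset: what is moved stays moved. The work goes in short steps, Python scripts to look and compute and a tool call to move; the robot and the scene stay as the last step left them, time stands still between calls to the robot, and variables do not carry over. Pictures are saved under pics/ and viewed, and the job is handed in when it is done.

Besides the shell and the picture viewer there is one more tool, called after "Call:" by a JSON object that holds its "op" and its "data", one argument or row to a line. move_arm: Moves the arm, as the interface text tells. Its arguments: {"type":"object","properties":{"deltas":{"type":"array"},"hand":{"type":"number"},"squeeze":{"type":"number"}},"required":["deltas"]}

```bash
mkdir -p pics; ls; cat > h.py <<'E'
import numpy as np, cv2, json
from cell import robot
def snap(name,tag):
    info=robot.camera_info(name); img,d=robot.read_camera(name)
    cv2.imwrite(f'pics/{tag}.png',img[:,:,::-1]); np.savez(f'pics/{tag}.npz',img=img,d=d,info=np.array(json.dumps({k:(np.asarray(v).tolist()) for k,v in info.items()})))
    return img,d,info
def load(tag):
    z=np.load(f'pics/{tag}.npz'); i=json.loads(str(z['info'])); return z['img'],z['d'],i
def ray(info,u,v):
    K=np.array([[info['fx'],0,info['cx']],[0,info['fy'],info['cy']],[0,0,1.]])
    p=cv2.undistortPoints(np.array(np.stack([np.ravel(u),np.ravel(v)],1),float).reshape(-1,1,2),K,np.array([info['k1'],0,0,0.])).reshape(-1,2)
    return np.c_[p,np.ones(len(p))]
def onplane(info,u,v,z):
    R=np.array(info['R']);t=np.array(info['t']); r=ray(info,u,v)@R; c=-R.T@t
    s=(z-c[2])/r[:,2]; return c+r*s[:,None]
def pts(info,u,v,d):
    R=np.array(info['R']);t=np.array(info['t']); return (ray(info,u,v)*np.ravel(d)[:,None]-t)@R
E
python3 - <<'E'
from h import *
s=robot.observe(); print(s)
for n in ['scene','top','wrist']:
    i,d,f=snap(n,n+'0'); print(n,f)
print(robot.tcp_to_grasp, robot.observe()['time'])
E
```

```text
pics
{'time': 0.0, 'qpos': array([ 1.13403257e+00,  3.42752277e-01,  1.52504019e+00,  1.09270596e-05,
        1.27538535e+00, -1.45983413e-01]), 'qvel': array([-0.00103762,  0.00211575, -0.00030895, -0.00073657,  0.00047597,
       -0.00124919]), 'joint_efforts': array([-2.35268431e-03, -4.31223428e+01, -2.44216847e+01,  7.15437136e-02,
        5.58045530e-02, -1.49322241e-04]), 'tool_pos': array([0.15028219, 0.50253802, 0.18852158]), 'tool_rot': array([ 2.98901776,  1.56921114, -2.01415475]), 'contact_force': array([-0.61481206,  1.53320121, -0.77065094]), 'torque': array([ 0.02746485,  0.07047524, -0.00363681]), 'opening': 0.09171041083670672}
scene {'fx': 483.98858483154396, 'fy': 483.98858483154396, 'cx': 258.77010643960244, 'cy': 193.41113755344568, 'k1': -0.08943042065688406, 'R': array([[ 0.86854562, -0.49557816,  0.00554974],
       [-0.25729529, -0.46044736, -0.8495807 ],
       [ 0.423589  ,  0.73647167, -0.52742946]]), 't': array([-0.54010176,  0.10281875,  1.05936834])}
top {'fx': 399.8525335220548, 'fy': 399.8525335220548, 'cx': 261.4296387165124, 'cy': 190.77603777111528, 'k1': 0.0064145627476212145, 'R': array([[ 0.00765097, -0.99984383,  0.0159307 ],
       [-0.98516188, -0.0102683 , -0.17132027],
       [ 0.17145709, -0.01438356, -0.98508658]]), 't': array([-0.19658672,  0.52451421,  0.83656026])}
wrist {'fx': 299.9446402650119, 'fy': 299.9446402650119, 'cx': 255.52187857034983, 'cy': 189.22240542735662, 'k1': -0.00012265416066683228, 'R': array([[ 0.28678379,  0.95799479, -0.00102245],
       [ 0.92805358, -0.27755558,  0.24835349],
       [ 0.23763756, -0.07217264, -0.96866893]]), 't': array([-0.52382937, -0.03244789,  0.38780469])}
0.0188 0.15
```

View pics/scene0.png

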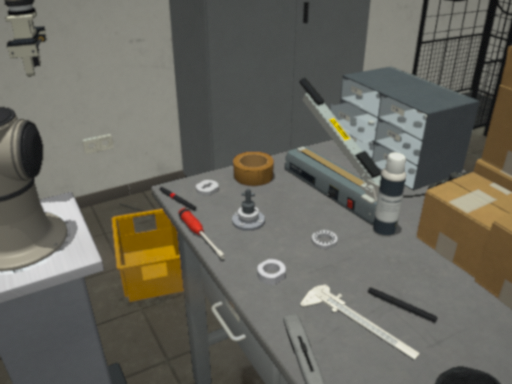

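View pics/top0.png

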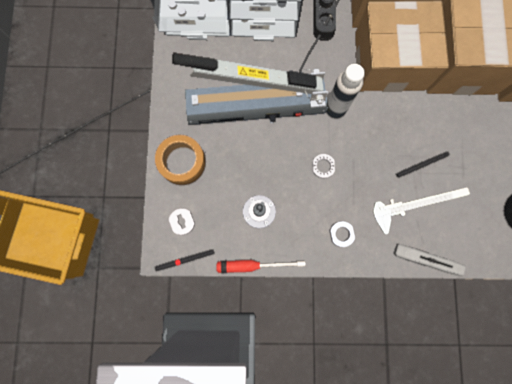

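View pics/wrist0.png

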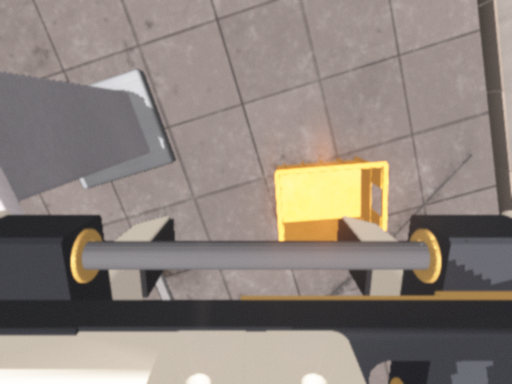

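The top view shows the clamp ring (slotted) at (181,222), the holder at (259,211), the support disc (with holes) at (323,166) and the spacer at (343,234). Next I'll measure these four.

```bash
python3 - <<'E'
from h import *
img,d,f=load('top0')
big=[]
for n,(u,v),h in [('disc',(323,166),.012),('spacer',(343,234),.02),('clamp',(181,222),.014),('holder',(259,211),.01)]:
    c=cv2.resize(img[v-28:v+28,u-36:u+36],None,fx=5,fy=5,interpolation=cv2.INTER_CUBIC); big.append(c)
    vv,uu=np.mgrid[v-30:v+30,u-30:u+30]
    P=pts(f,uu,vv,d[v-30:v+30,u-30:u+30]); z=P[:,2]
    m=(abs(z-h)<.005); 
    (cx,cy),r=cv2.minEnclosingCircle(P[m][:,:2].astype(np.float32)*1000)
    print(n,onplane(f,[u],[v],h),m.sum(),'bench z',np.median(z),'zmax',z.max(),'circ',cx,cy,r)
cv2.imwrite('pics/crops.png',np.vstack([np.hstack(big[:2]),np.hstack(big[2:])])[:,:,::-1])
E
```

```text
disc [[ 0.59237602 -0.33526801  0.012     ]] 266 bench z -0.0011256861690485541 zmax 0.9170759688141883 circ 594.8120727539062 -336.7637023925781 28.212512969970703
spacer [[ 0.4344879  -0.37588032  0.02      ]] 294 bench z -0.0010214045992095024 zmax 0.9170759688141883 circ 436.0660400390625 -374.603515625 27.981706619262695
clamp [[ 0.45865821 -0.01156009  0.014     ]] 404 bench z -0.0011262252559564576 zmax 0.9170759688141883 circ 437.7949523925781 -33.3763313293457 60.82965087890625
holder [[ 0.48576928 -0.18719432  0.01      ]] 491 bench z -0.0007042015696435964 zmax 0.9170759688141883 circ 486.0401611328125 -187.04200744628906 37.72819900512695
```

View pics/crops.png

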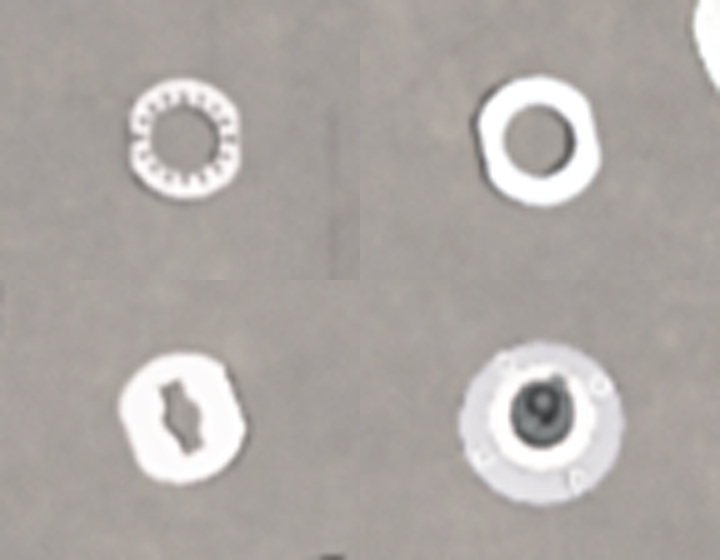

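```bash
cat >> h.py <<'E'
from scipy.spatial.transform import Rotation as Rot
from scipy.optimize import least_squares
def Rt(s): return Rot.from_euler('xyz',s['tool_rot'])
def outer(img,info,box,h,thr=None):
    u0,v0,u1,v1=box; g=cv2.cvtColor(np.ascontiguousarray(img[v0:v1,u0:u1]),cv2.COLOR_RGB2GRAY)
    G=cv2.resize(g,None,fx=4,fy=4,interpolation=cv2.INTER_CUBIC)
    if thr is None: thr,_=cv2.threshold(G,0,255,cv2.THRESH_OTSU)
    cs,_=cv2.findContours((G>thr).astype(np.uint8),cv2.RETR_EXTERNAL,cv2.CHAIN_APPROX_NONE)
    c=max(cs,key=cv2.contourArea)[:,0].astype(float); uv=(c+.5)/4-.5+[u0,v0]
    W=onplane(info,uv[:,0],uv[:,1],h)[:,:2]
    return W,uv
def rectfit(W):
    # narrowest caliper direction = across the grip flats
    A=np.radians(np.arange(0,180,.5)); n=np.c_[np.cos(A),np.sin(A)]; p=W@n.T
    w=np.ptp(p,axis=0); mid=(p.max(0)+p.min(0))/2; k=w.argmin(); k2=(k+180)%360
    c=mid[k]*n[k]+mid[k2]*n[k2]
    return c,np.degrees(A[k]),w[k]*1e3,w[k2]*1e3
E
python3 - <<'E'
from h import *
img,d,f=load('top0')
for n,(u,v),h in [('disc',(323,166),.012),('spacer',(343,234),.02),('clamp',(181,222),.014),('holder',(259,211),.01)]:
    W,uv=outer(img,f,(u-22,v-22,u+22,v+22),h); print(n,rectfit(W),'(centre, flat-normal angle deg, widths)')
s=robot.observe(); print(Rt(s).as_matrix().round(3))
E
```

```text
disc (array([ 0.59437615, -0.33674178]), np.float64(89.0), np.float64(50.18778353111553), np.float64(56.886191204502)) (centre, flat-normal angle deg, widths)
spacer (array([ 0.43504289, -0.37488047]), np.float64(101.5), np.float64(50.80533556204614), np.float64(57.11035094743549)) (centre, flat-normal angle deg, widths)
clamp (array([ 0.46093627, -0.01113629]), np.float64(113.0), np.float64(50.65709292276593), np.float64(58.83303412384661)) (centre, flat-normal angle deg, widths)
holder (array([ 0.48546507, -0.18702774]), np.float64(49.0), np.float64(73.34836078293388), np.float64(74.10939972127528)) (centre, flat-normal angle deg, widths)
[[-0.    -0.958  0.287]
 [-0.001  0.287  0.958]
 [-1.     0.    -0.001]]
```

```bash
cat >> h.py <<'E'
def goto(p,jaw,s=None,p0=None,R0=None):
    """delta in tool axes for target TCP p (m), tool straight down, jaw dir angle deg (mod 180)"""
    s=s or robot.observe(); R=Rt(s) if R0 is None else R0; p0=s['tool_pos'] if p0 is None else p0
    a=np.radians(jaw); best=None
    for k in (0,np.pi):
        z=np.array([np.cos(a+k),np.sin(a+k),0]); x=np.array([0,0,-1.]); T=Rot.from_matrix(np.c_[x,np.cross(z,x),z])
        rv=(R.inv()*T).as_rotvec(degrees=True)
        if best is None or np.linalg.norm(rv)<np.linalg.norm(best): best=rv
    dp=R.inv().apply(np.array(p)-p0)
    print('dp',dp.round(4).tolist(),'turn',best.round(2).tolist())
    return dp,best
E
python3 - <<'E'
from h import *
s=robot.observe(); f=robot.camera_info('wrist'); R=np.array(f['R']);c=-R.T@np.array(f['t']); 
print('cam in tool',Rt(s).inv().apply(c-s['tool_pos']),'axis',Rt(s).inv().apply(R[2]), s['qpos'])
goto([.40,.10,.22],89); goto([0.42,-.187,.22],89)
E
```

```text
cam in tool [-0.194555    0.06479503 -0.0006309 ] axis [ 9.68618608e-01 -2.48551585e-01  3.18207653e-04] [ 1.13400963e+00  3.42580999e-01  1.52477945e+00  4.15203411e-06
  1.27539367e+00 -1.45995030e-01]
dp [-0.031, -0.3546, -0.3142] turn [-15.66, -0.06, -0.02]
dp [-0.0307, -0.4561, -0.5834] turn [-15.66, -0.06, -0.02]
```

Call:
{"op": "move_arm", "data": {
  "deltas": [
    {"dp": [-0.02,-0.05,-0.04],"turn": [-4,0,0]},
    {"dp": [-0.03,-0.09,-0.075],"turn": [-8,0,0]},
    {"dp": [-0.03,-0.13,-0.11],"turn": [-15.6,0,0]},
    {"dp": [-0.03,-0.165,-0.145],"turn": [-15.6,0,0]},
    {"dp": [-0.03,-0.2,-0.18],"turn": [-15.6,0,0]},
    {"dp": [-0.03,-0.24,-0.21],"turn": [-15.6,0,0]},
    {"dp": [-0.03,-0.28,-0.24],"turn": [-15.6,0,0]},
    {"dp": [-0.03,-0.32,-0.27],"turn": [-15.6,0,0]},
    {"dp": [-0.03,-0.355,-0.31],"turn": [-15.6,0,0]},
    {"dp": [-0.03,-0.39,-0.35],"turn": [-15.6,0,0]}
  ]
}}

```text
time: 1.15
tool_pos: [0.4105, 0.0827, 0.2192]
tool_rot: [-0.719, 1.57, 0.833]
contact_force: [0.6, 0.9, 0.0]
opening: 0.0915
```

```bash
python3 - <<'E'
from h import *
goto([.55,-.187,.13],90);print(robot.observe()['qpos'])
E
```

```text
dp [0.0892, -0.1445, -0.2671] turn [-1.07, 0.02, 0.01]
[ 1.51872434e-02  1.19094930e-01  1.73495344e+00  2.93898545e-04
  1.28727981e+00 -1.53704982e+00]
```

Call:
{"op": "move_arm", "data": {
  "deltas": [
    {"dp": [0.0,-0.025,-0.04],"turn": [-1,0,0]},
    {"dp": [0.02,-0.05,-0.08],"turn": [-1,0,0]},
    {"dp": [0.04,-0.07,-0.12],"turn": [-1,0,0]},
    {"dp": [0.06,-0.095,-0.16],"turn": [-1,0,0]},
    {"dp": [0.08,-0.12,-0.2],"turn": [-1,0,0]},
    {"dp": [0.09,-0.135,-0.24],"turn": [-1,0,0]},
    {"dp": [0.09,-0.145,-0.267],"turn": [-1,0,0]},
    {"dp": [0.09,-0.145,-0.267],"turn": [-1,0,0]},
    {"dp": [0.09,-0.145,-0.267],"turn": [-1,0,0]}
  ]
}}

```text
time: 2.05
tool_pos: [0.5494, -0.185, 0.1285]
tool_rot: [0.85, 1.569, 2.418]
contact_force: [0.1, 0.9, 0.2]
opening: 0.0922
```

```bash
python3 - <<'E'
from h import *
i,d,f=snap('wrist','w1'); s=robot.observe(); print(s['tool_pos'],s['time'])
R=np.array(f['R']);p=R@np.array([.4855,-.187,.0745])+np.array(f['t']); u,v=300*p[0]/p[2]+f['cx'],300*p[1]/p[2]+f['cy']; print(u,v,p[2])
u,v=int(u),int(v)
cv2.imwrite('pics/w1c.png',cv2.resize(i[max(0,v-75):v+75,u-100:u+100],None,fx=4,fy=4,interpolation=cv2.INTER_CUBIC)[:,:,::-1])
E
```

```text
[ 0.54930966 -0.18423125  0.12887611] 2.1
254.02544207634978 113.81043238826352 0.24116667255980573
```

View pics/w1c.png

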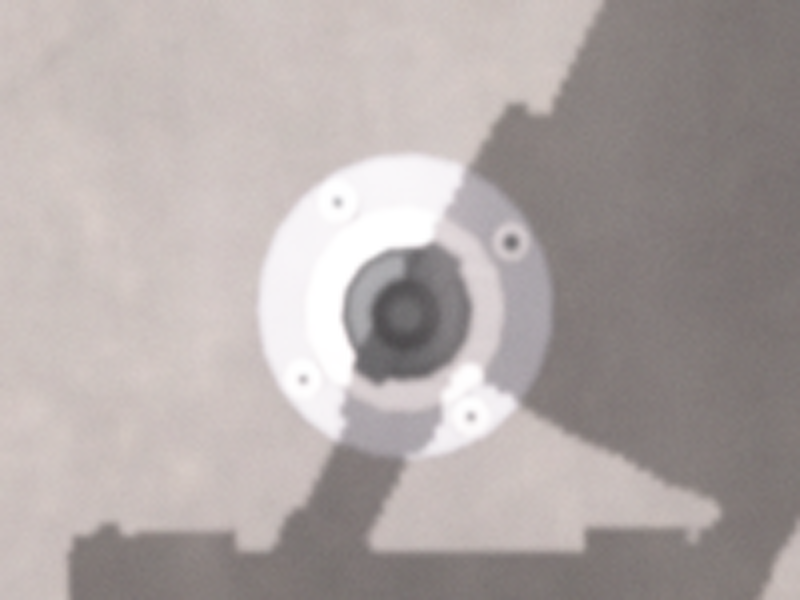

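```bash
python3 - <<'E'
from h import *
i,d,f=load('w1')
u,v=255,115
c=i[v-27:v+27,u-30:u+30].astype(float); c=np.clip((c-40)*2.2,0,255).astype(np.uint8)
a=cv2.resize(c,None,fx=9,fy=9,interpolation=cv2.INTER_CUBIC)[:,:,::-1]
cv2.imwrite('pics/w1d.png',a)
# depth: points between 70 and 80 mm
vv,uu=np.mgrid[v-40:v+40,u-40:u+40]; P=pts(f,uu,vv,d[v-40:v+40,u-40:u+40])
for lo,hi in [(.065,.082),(.04,.06),(.022,.036),(.005,.015)]:
    m=(P[:,2]>lo)&(P[:,2]<hi); Q=P[m][:,:2]; 
    if m.sum()<8: print(lo,m.sum()); continue
    r=cv2.minAreaRect((Q*1000).astype(np.float32)); w,V=np.linalg.eigh(np.cov(Q.T)); print(lo,m.sum(),r,np.degrees(np.arctan2(V[1,1],V[0,1])),Q.mean(0),P[m][:,2].mean())
W,uv=outer(i,f,(u-42,v-42,u+42,v+42),.01,None)
m=np.zeros(d.shape,np.uint8)
E
```

```text
0.065 215 ((487.2110595703125, -186.8734130859375), (12.768848419189453, 29.67501449584961), 58.585693359375) 145.65695242911923 [ 0.48727814 -0.18626216] 0.07623195374785822
0.04 477 ((487.41778564453125, -186.48512268066406), (28.958219528198242, 27.136964797973633), 56.219459533691406) 57.06654890508817 [ 0.48712571 -0.18659009] 0.0515682498596326
0.022 1053 ((487.28240966796875, -186.72250366210938), (46.892112731933594, 46.40916061401367), 89.29103088378906) 59.950126992128396 [ 0.48670002 -0.18643828] 0.029123910642274667
0.005 2421 ((487.51171875, -186.73468017578125), (74.7165298461914, 74.3282241821289), 89.45479583740234) 172.2122795731845 [ 0.48626563 -0.18639925] 0.009492711643599865
```

View pics/w1d.png

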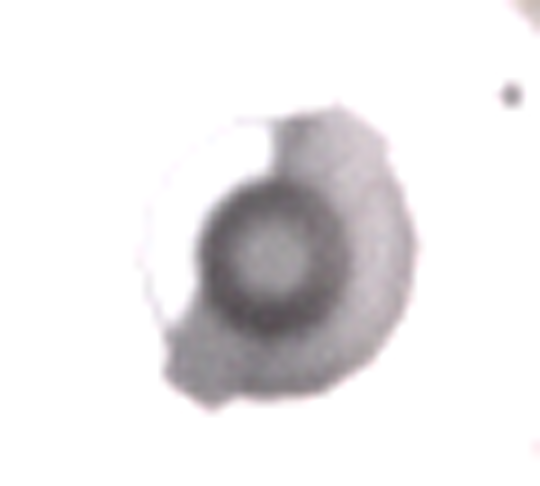

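```bash
cat >> h.py <<'E'
def lug(tag,u=255,v=115,c=None,lo=.066,hi=.081):
    i,d,f=load(tag); vv,uu=np.mgrid[v-45:v+45,u-45:u+45]; P=pts(f,uu,vv,d[v-45:v+45,u-45:u+45])
    m=(P[:,2]>lo)&(P[:,2]<hi)&(np.hypot(*(P[:,:2]-[.487,-.187]).T)<.02); Q=P[m][:,:2]
    cc=cv2.minAreaRect((Q*1000).astype(np.float32)); c=np.array(cc[0])/1000 if c is None else c
    D=Q-c; r=np.hypot(*D.T); a=np.arctan2(D[:,1],D[:,0])
    for rm in (.008,.010,.012):
        k=r>rm; print(rm,k.sum(),np.degrees(np.angle(np.exp(2j*a[k]).sum())/2)%180, D[k].mean(0))
    # find angle minimising width
    print(cc,sorted(P[m][:,2])[::20])
E
python3 - <<'E'
from h import *
lug('w1')
lug('w1',lo=.072,hi=.0815)
i,d,f=load('w1')
np.set_printoptions(linewidth=250)
vv,uu=np.mgrid[92:138,234:276];P=pts(f,uu,vv,d[92:138,234:276])[:,2].reshape(46,42)
for r in (P*1000).round().astype(int)[::1]: print(''.join('#' if 66<x<82 else ('o' if x>=82 else '.') for x in r))
E
```

```text
0.008 182 145.97603723968408 [-0.00017312  0.00014062]
0.01 127 145.8423026694827 [-8.02483548e-05  7.95713497e-05]
0.012 80 145.75838943505534 [-0.00025684  0.00016905]
((487.5094299316406, -186.47354125976562), (7.845953941345215, 29.736963272094727), 56.16633605957031) [np.float64(0.07404784558599924), np.float64(0.07503170093175884), np.float64(0.07534228926492206), np.float64(0.07559600007374746), np.float64(0.07574773098244039), np.float64(0.07589413833581704), np.float64(0.07608504708015064), np.float64(0.07636561367158325), np.float64(0.07654670759108624), np.float64(0.07676905331994345), np.float64(0.07758730386173388)]
0.008 183 145.9703994983554 [-0.00076071 -0.00080649]
0.01 129 145.97966375012564 [-0.00084056 -0.00079888]
0.012 79 145.93594205030593 [-0.00081087 -0.00092283]
((488.091796875, -185.60470581054688), (9.937906265258789, 29.736963272094727), 56.16633605957031) [np.float64(0.07404784558599924), np.float64(0.07503170093175884), np.float64(0.07534228926492206), np.float64(0.07559600007374746), np.float64(0.07574773098244039), np.float64(0.07589413833581704), np.
[... 1439 characters left out ...]
............
............##oooooooooooooo..............
...........####oooooooooooo...............
.....o....######ooooooooo#................
..........########oooooo..................
o........############.o...................
......o.############......................
........############......................
.......#########o##.......................
........##########........................
.........#########........................
...........######.........................
............####..........................
..............##..........................
..........................................
..........................................
..............................o...........
```

```bash
python3 - <<'E'
from h import *
img,d,f=load('top0')
vv,uu=np.mgrid[0:384,0:512]; P=pts(f,uu,vv,d)
m=(P[:,2]>.06)&(P[:,2]<.5)&(P[:,0]>.3)&(P[:,1]>-.7)
Q=P[m]; H={}
for x in np.arange(.4,1.0,.04):
    print('%.2f'%x,' '.join('%4d'%(1000*max([0,*Q[(abs(Q[:,0]-x)<.02)&(abs(Q[:,1]-y)<.025)][:,2]])) for y in np.arange(.1,-.65,-.05)))
goto([.645,-.337,.13],89)
E
```

```text
0.40    0    0    0    0    0    0    0    0    0    0    0    0    0    0    0
0.44    0    0    0    0    0    0    0    0    0    0    0    0    0    0    0
0.48    0    0    0    0    0    0   88    0    0    0    0    0    0    0    0
0.52    0    0    0    0    0    0    0    0    0    0    0    0    0    0    0
0.56    0    0    0    0    0    0    0    0    0    0    0    0    0    0    0
0.60    0    0    0    0    0    0    0    0    0    0    0    0    0    0    0
0.64    0    0    0    0    0    0    0    0    0    0    0    0    0    0    0
0.68    0    0    0    0    0    0    0    0    0    0    0    0    0    0    0
0.72    0    0    0  261  239  198  173  142  111  192  192    0    0    0    0
0.76    0    0    0  246  235  196  171  144  130  192  192    0    0    0  149
0.80    0    0    0    0    0    0    0    0  104   99  120  127  128  127  151
0.84    0    0    0    0    0    0    0    0    0    0  125  128  129  127  151
0.88    0  135  135  137  138    0    0    0    0    0  125  127  128  129  151
0.92    0  134  160  160  139  159  160  151  144    0  126  128  128  128  152
0.96    0  110   89   84  117   80   80  115    0   60  109  114  116  125  125
dp [-0.0014, -0.0959, -0.1527] turn [0.93, 0.05, -0.06]
```

Call:
{"op": "move_arm", "data": {
  "deltas": [
    {"dp": [0,-0.025,-0.05],"turn": [0.9,0,0]},
    {"dp": [0,-0.05,-0.1],"turn": [0.9,0,0]},
    {"dp": [0,-0.076,-0.152],"turn": [0.9,0,0]},
    {"dp": [0,-0.076,-0.152],"turn": [0.9,0,0]},
    {"dp": [0,-0.076,-0.152],"turn": [0.9,0,0]},
    {"dp": [0,-0.076,-0.152],"turn": [0.9,0,0]}
  ]
}}

```text
time: 2.7
tool_pos: [0.6255, -0.3352, 0.129]
tool_rot: [0.571, 1.569, 2.126]
contact_force: [-0.5, 0.4, 0.9]
opening: 0.0917
```

```bash
cat >> h.py <<'E'
def ringfit(tag,c0,h):
    """held against given size: top-face outline from depth mask"""
    i,d,f=load(tag); vv,uu=np.mgrid[0:384,0:512]; P=pts(f,uu,vv,d)
    m=(abs(P[:,2]-h)<.0045)&(np.hypot(P[:,0]-c0[0],P[:,1]-c0[1])<.036)&(d.ravel()>0)
    M=m.reshape(d.shape).astype(np.uint8); cs,_=cv2.findContours(M,cv2.RETR_EXTERNAL,cv2.CHAIN_APPROX_NONE)
    c=max(cs,key=cv2.contourArea)[:,0]; px=c.mean(0)
    W=onplane(f,c[:,0],c[:,1],np.median(P[m][:,2]))[:,:2]
    print('depth',m.sum(),np.median(P[m][:,2]),px,rectfit(W))
    x0,y0=c.min(0)-6; x1,y1=c.max(0)+7
    W,uv=outer(i,f,(max(x0,0),max(y0,0),x1,y1),h); print('bright',rectfit(W)); return px
E
python3 - <<'E'
from h import *
i,d,f=snap('wrist','w2'); print(robot.observe()['tool_pos'])
ringfit('w2',(.594,-.337),.012)
E
```

```text
[ 0.62551177 -0.33481197  0.1293999 ]
depth 1367 0.010997070410572766 [254.94039735 147.51655629] (array([ 0.59646351, -0.33605335]), np.float64(90.5), np.float64(49.84199666515538), np.float64(55.12227996614805))
bright (array([ 0.59398486, -0.33633882]), np.float64(179.5), np.float64(63.01003965823715), np.float64(64.39413836772235))
```

View pics/w2.png

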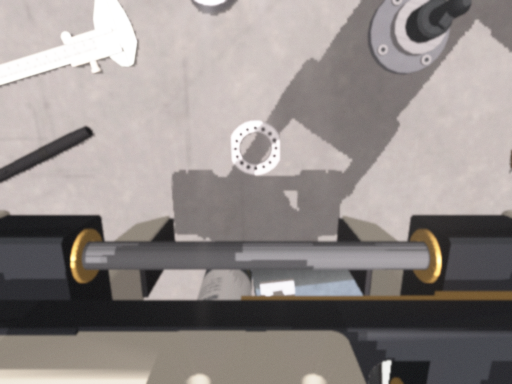

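```bash
python3 - <<'E'
from h import *
goto([.5965,-.3361,.004],90)
E
```

```text
dp [0.1254, 0.0289, -0.0019] turn [-0.87, 0.06, -0.03]
```

Call:
{"op": "move_arm", "data": {
  "deltas": [
    {"dp": [0.01,0.029,-0.002],"turn": [-0.9,0,0]},
    {"dp": [0.05,0.029,-0.002],"turn": [-0.9,0,0]},
    {"dp": [0.09,0.029,-0.002],"turn": [-0.9,0,0]},
    {"dp": [0.115,0.029,-0.002],"turn": [-0.9,0,0]},
    {"dp": [0.123,0.029,-0.002],"turn": [-0.9,0,0]},
    {"dp": [0.123,0.029,-0.002],"turn": [-0.9,0,0]},
    {"dp": [0.123,0.029,-0.002],"turn": [-0.9,0,0]}
  ]
}}

```text
time: 3.45
tool_pos: [0.5978, -0.3384, 0.0083]
tool_rot: [-2.144, 1.568, -0.573]
contact_force: [-0.2, -0.0, -0.1]
opening: 0.0919
```

```bash
python3 - <<'E'
from h import *
i,d,f=snap('wrist','w3'); s=robot.observe();print(s['tool_pos'],s['contact_force'],Rt(s).as_matrix().round(3).tolist())
E
```

```text
[ 0.59791521 -0.33880896  0.00859388] [0.60948613 0.33370417 0.03562193] [[0.003, -1.0, 0.0], [-0.002, 0.0, 1.0], [-1.0, -0.003, -0.002]]
```

View pics/w3.png

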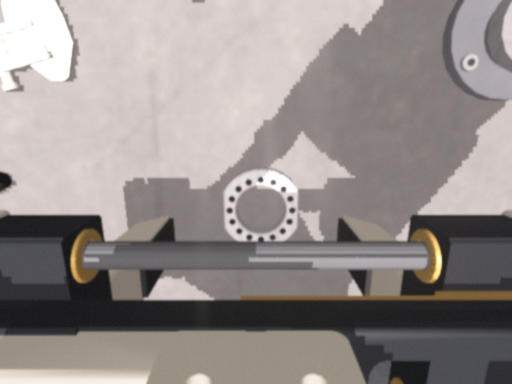

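```bash
cat >> h.py <<'E'
def proj(f,X):
    p=np.array(f['R'])@np.array(X)+np.array(f['t']); return f['fx']*p[0]/p[2]+f['cx'],f['fy']*p[1]/p[2]+f['cy']
E
python3 - <<'E'
from h import *
i,d,f=load('w3'); s=robot.observe(); print('tcp px',proj(f,s['tool_pos'])); ringfit('w3',(.597,-.336),.012)
print('c px',proj(f,[.5965,-.336,.012]), s['tool_pos'])
E
```

```text
tcp px (np.float64(256.51833405675245), np.float64(211.02865962731553))
depth 2910 0.011005201104395401 [260.49561404 207.25438596] (array([ 0.5932762 , -0.33613933]), np.float64(0.0), np.float64(49.78649832532511), np.float64(49.81469367373448))
bright (array([ 0.5934041 , -0.33186517]), np.float64(19.0), np.float64(53.752043684377085), np.float64(64.03314484277378))
c px (np.float64(260.7268628904069), np.float64(210.65668785480077)) [ 0.59791521 -0.33880896  0.00859388]
```

Call:
{"op": "move_arm", "data": {
  "deltas": [
    {"dp": [0.004,0.0015,0.0025],"turn": [0,0,0]},
    {"dp": [0.004,0.0015,0.0025],"turn": [0,0,0]},
    {"dp": [0.004,0.0015,0.0025],"turn": [0,0,0]}
  ]
}}

```text
time: 3.8
tool_pos: [0.5952, -0.336, 0.0026]
tool_rot: [-1.894, 1.57, -0.325]
contact_force: [0.3, 0.5, 0.0]
opening: 0.092
```

Call:
{"op": "move_arm", "data": {
  "deltas": [
    {"dp": [0,0,0],"turn": [0,0,0]},
    {"dp": [0,0,0],"turn": [0,0,0]},
    {"dp": [0,0,0],"turn": [0,0,0]},
    {"dp": [0,0,0],"turn": [0,0,0]},
    {"dp": [0,0,0],"turn": [0,0,0]},
    {"dp": [0,0,0],"turn": [0,0,0]}
  ],
  "hand": 0.04,
  "squeeze": 25
}}

```text
time: 4.4
tool_pos: [0.5951, -0.336, 0.0022]
tool_rot: [-0.035, 1.571, 1.534]
contact_force: [-0.1, -0.2, 1.3]
opening: 0.0485
```

Call:
{"op": "move_arm", "data": {
  "deltas": [
    {"dp": [-0.03,0,0],"turn": [0,0,0]},
    {"dp": [-0.07,0,0],"turn": [0,0,0]},
    {"dp": [-0.105,0.02,0.03],"turn": [0,0,0]},
    {"dp": [-0.13,0.05,0.07],"turn": [0,0,0]},
    {"dp": [-0.13,0.08,0.11],"turn": [0,0,0]},
    {"dp": [-0.13,0.105,0.145],"turn": [0,0,0]},
    {"dp": [-0.13,0.109,0.149],"turn": [0,0,0]},
    {"dp": [-0.13,0.109,0.149],"turn": [0,0,0]}
  ]
}}

```text
time: 5.2
tool_pos: [0.4861, -0.1862, 0.133]
tool_rot: [-2.082, 1.57, -0.511]
contact_force: [0.4, -0.4, 0.1]
opening: 0.0401
```

```bash
python3 - <<'E'
from h import *
i,d,f=snap('wrist','w4'); s=robot.observe();print(s['tool_pos'],s['contact_force'],s['opening']);goto([.486,-.1866,.1],90)
vv,uu=np.mgrid[0:384,0:512]; P=pts(f,uu,vv,d); T=Rt(s).inv().apply(P-s['tool_pos'])
m=(abs(T[:,0])<.03)&(np.hypot(T[:,1],T[:,2])<.04); print(m.sum(),T[m].min(0),T[m].max(0))
E
```

```text
[ 0.4870597  -0.18732621  0.13291015] [-0.13528138 -0.96117989  0.59687992] 0.04002903335842141
dp [0.0329, 0.0011, 0.0008] turn [-0.03, -0.06, 0.1]Traceback (most recent call last):
  File "<stdin>", line 4, in <module>
    return umr_minimum(a, axis, None, out, keepdims, initial, where)
ValueError: zero-size array to reduction operation minimum which has no identity
```

View pics/w4.png

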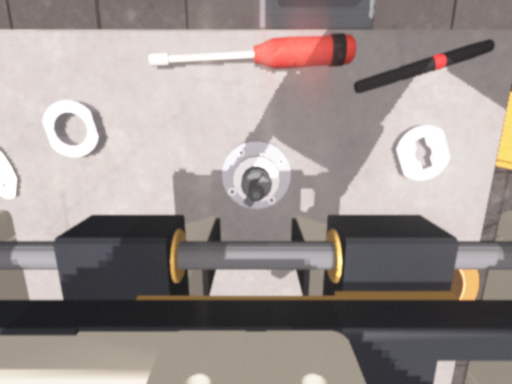

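```bash
python3 - <<'E'
from h import *
img,d,f=snap('top','top1')
ringfit('top1',(.595,-.336),.012)
cv2.imwrite('pics/top1c.png',cv2.resize(img[120:260,240:400],None,fx=4,fy=4)[:,:,::-1])
for tag in ('w4','w3'):
    i,d,f=load(tag)
    # camera->tool transform is fixed
    R0=np.array(f['R']);t0=np.array(f['t']); z=np.load('pics/wrist0.npz')
    ct=np.array([-0.194555,0.06479503,-0.0006309])
    s=robot.observe(); Rw=Rt(s).as_matrix(); fi=robot.camera_info('wrist'); M=np.array(fi['R'])@Rw  # tool->cam rot
    vv,uu=np.mgrid[200:310:6,90:430:10]; r=ray(f,uu,vv)*d[vv,uu].ravel()[:,None]
    T=r@M+ct; T=T.reshape(*uu.shape,3)
    np.set_printoptions(linewidth=250,suppress=True)
    print(tag,'tool x mm'); print((T[...,0]*1000).round().astype(int)); 
E
```

```text
depth 82 0.010969895147602795 [331.14634146 166.2195122 ] (array([ 0.59245915, -0.35492789]), np.float64(85.5), np.float64(13.39567431669697), np.float64(48.20826599876349))
bright (array([ 0.59300832, -0.3537994 ]), np.float64(88.5), np.float64(44.07147250992705), np.float64(79.70873741398555))
w4 tool x mm
[[ 134  133  133  134  133  134  136  134  135  134  134  133  134  135  133  123   57   50  119  135  132  134  134  134  135  133  134  133  134  134  132  135  134  133]
 [ 133  134  134  134  133  132  134  134  133  135  134  134  133  133  133  135   57  124  134  133  133  134  134  134  135  133  134  134  134  134  134  133  134  134]
 [ 133  134  134  135  134  134  133  134  135  135  135  134  134  134  134  133  135  134  134  133  132  134  133  134  134  134  133  133  134  134  134  133  134  134]
 [-112 -111 -111 -110 -110 -110 -111 -110 -110 -109  134  134  -40  133  134  134  133  133  135  133  134  -41  133  133 -109 -111 -111 -110 -111 -111 -110 -111 -111 -111]
 [-195 -114 -115 -116 -114 -115 -116 -115 -115 -112  -50  -50  -50  134  133  134  133  134  134  
[... 5098 characters left out ...]
0 -117]
 [-118 -113 -106 -100  -93  -84  -79   10   10    8    9    8   10   10   10   10    8   10    9    9    7    9    9   10   10    9    9  -77  -82  -91 -100 -106 -112 -116]
 [-118 -112 -107 -101  -93  -84    9   10    9   10   10    9    9   10    8    9 -127 -128 -128 -129 -128 -128 -128 -129 -129 -127 -129 -128 -128 -128 -129 -128 -129 -128]
 [-136 -137 -136 -136 -136 -136 -136 -137 -136 -137 -135 -137 -136 -136 -136 -138 -136 -136 -136 -136 -136 -136 -136 -136 -137 -136 -136 -136 -195 -137 -135 -135 -136 -136]
 [-137 -137 -138 -138 -138 -139 -138 -137 -138 -139 -138 -137 -138 -138 -138 -138 -138 -138 -139 -139 -138 -137 -138 -138 -138 -138 -138 -138 -138 -138 -137 -138 -137 -139]]
```

View pics/top1c.png

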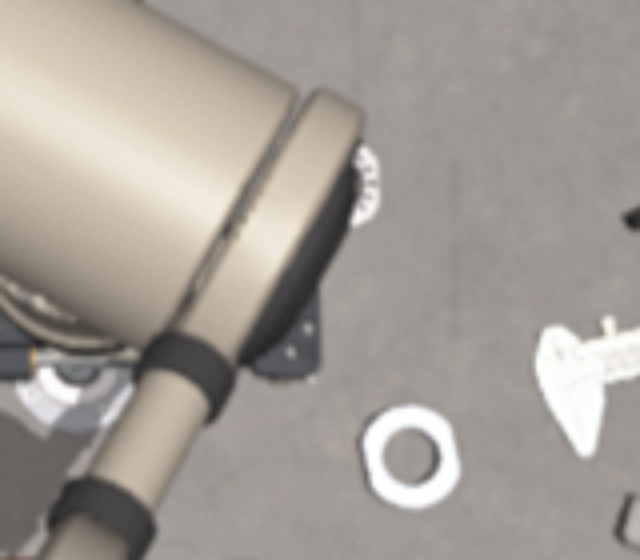

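Call:
{"op": "move_arm", "data": {
  "deltas": [
    {"dp": [0,-0.03,-0.035],"turn": [0,0,0]},
    {"dp": [0,-0.06,-0.07],"turn": [0,0,0]},
    {"dp": [0,-0.09,-0.11],"turn": [0,0,0]},
    {"dp": [0.03,-0.115,-0.14],"turn": [0,0,0]},
    {"dp": [0.05,-0.135,-0.149],"turn": [0,0,0]},
    {"dp": [0.05,-0.135,-0.149],"turn": [0,0,0]},
    {"dp": [0.05,-0.135,-0.149],"turn": [0,0,0]}
  ],
  "hand": 0.075
}}

```text
time: 6.0
tool_pos: [0.6209, -0.3367, 0.0806]
tool_rot: [0.952, 1.569, 2.521]
contact_force: [-0.4, 0.1, 0.2]
opening: 0.0748
```

```bash
python3 - <<'E'
from h import *
i,d,f=snap('wrist','w5'); s=robot.observe();print(s['tool_pos'],s['opening'])
ringfit('w5',(.5965,-.336),.012); goto([.5965,-.336,.003],90)
E
```

```text
[ 0.62115446 -0.33656869  0.08226283] 0.07532468208467558
depth 1865 0.011022865315548075 [257.14204545 158.91477273] (array([ 0.59654217, -0.33616658]), np.float64(91.5), np.float64(49.484364936769275), np.float64(55.50477031106404))
bright (array([ 0.59356181, -0.33613389]), np.float64(179.5), np.float64(60.180780120013935), np.float64(61.649587301143114))
dp [0.0793, 0.0247, 0.0005] turn [-0.08, -0.0, 0.01]
```

View pics/w5.png

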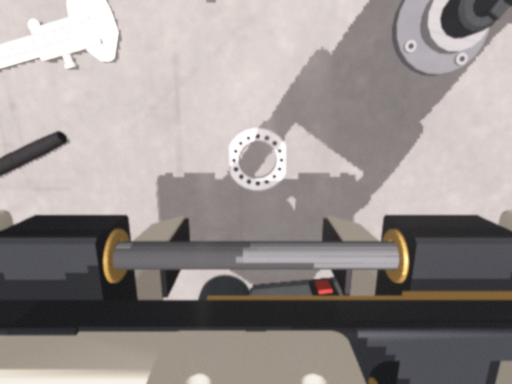

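Call:
{"op": "move_arm", "data": {
  "deltas": [
    {"dp": [0.02,0.0245,0.0005],"turn": [0,0,0]},
    {"dp": [0.055,0.0245,0.0005],"turn": [0,0,0]},
    {"dp": [0.075,0.0245,0.0005],"turn": [0,0,0]},
    {"dp": [0.078,0.0245,0.0005],"turn": [0,0,0]},
    {"dp": [0.078,0.0245,0.0005],"turn": [0,0,0]},
    {"dp": [0.078,0.0245,0.0005],"turn": [0,0,0]}
  ]
}}

```text
time: 6.65
tool_pos: [0.5979, -0.3362, 0.0067]
tool_rot: [-2.178, 1.567, -0.608]
contact_force: [0.4, -0.5, 0.8]
opening: 0.0754
```

Call:
{"op": "move_arm", "data": {
  "deltas": [
    {"dp": [0,0,0],"turn": [0,0,0]},
    {"dp": [0,0,0],"turn": [0,0,0]},
    {"dp": [0,0,0],"turn": [0,0,0]},
    {"dp": [0,0,0],"turn": [0,0,0]},
    {"dp": [0,0,0],"turn": [0,0,0]},
    {"dp": [0,0,0],"turn": [0,0,0]},
    {"dp": [0,0,0],"turn": [0,0,0]}
  ],
  "hand": 0.03,
  "squeeze": 35
}}

```text
time: 7.35
tool_pos: [0.5966, -0.3355, 0.0041]
tool_rot: [0.465, 1.571, 2.035]
contact_force: [0.4, 0.1, -0.4]
opening: 0.0309
```

```bash
python3 - <<'E'
from h import *
i,d,f=snap('wrist','w6'); s=robot.observe();print(s['tool_pos'],s['opening'])
i,d,f=snap('scene','s6'); cv2.imwrite('pics/s6c.png',cv2.resize(i[190:280,260:380],None,fx=6,fy=6,interpolation=cv2.INTER_CUBIC)[:,:,::-1])
E
```

```text
[ 0.59661604 -0.33550989  0.00410886] 0.030324580468075474
```

View pics/w6.png

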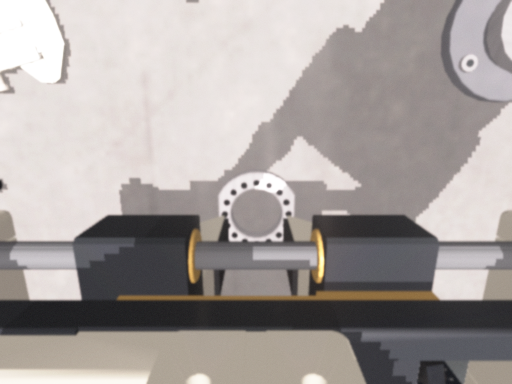

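View pics/s6c.png

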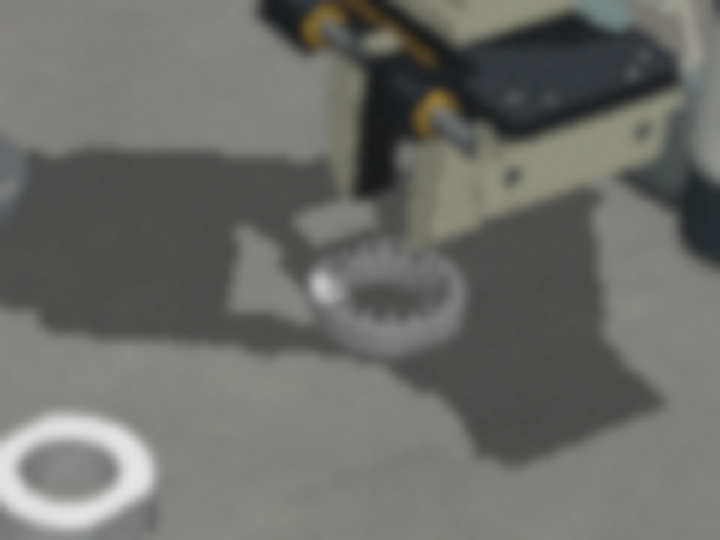

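```bash
python3 - <<'E'
from h import *
i,d,f=load('s6'); 
np.set_printoptions(linewidth=220,suppress=True)
for n,(u,v) in dict(tip1=(318,220),tip1b=(317,215),tip2=(331,229),tip2up=(333,222),disc=(326,247)).items():
    print(n,(pts(f,[u],[v],d[v,u])*1000).round(1))
vv,uu=np.mgrid[190:280,260:400]; P=pts(f,uu,vv,d[190:280,260:400])
m=(P[:,2]>.015)&(abs(P[:,0]-.597)<.04)&(abs(P[:,1]+.336)<.1)
H,_=np.histogram(P[m][:,2],np.arange(.01,.12,.005)); print(H)
Q=P[m]
for z in np.arange(.02,.1,.01):
    q=Q[abs(Q[:,2]-z)<.005]; 
    if len(q): print(z,len(q),q.min(0).round(3),q.max(0).round(3))
E
```

```text
tip1 [[ 586.7 -319.9   49. ]]
tip1b [[ 586.7 -315.    59.1]]
tip2 [[ 584.7 -368.2   56.2]]
tip2up [[ 585.3 -371.5   75.8]]
disc [[ 582.5 -360.8    4.5]]
[  0   0   0   0   0   1  19  29  34  47  46  43  39  35  33  23  17   8   5  65 108]
0.039999999999999994 20 [ 0.586 -0.358  0.04 ] [ 0.606 -0.314  0.045]
0.049999999999999996 63 [ 0.583 -0.37   0.045] [ 0.606 -0.307  0.055]
0.06 93 [ 0.583 -0.371  0.055] [ 0.608 -0.304  0.065]
0.06999999999999999 82 [ 0.584 -0.372  0.065] [ 0.601 -0.305  0.075]
0.07999999999999999 68 [ 0.583 -0.373  0.075] [ 0.599 -0.304  0.085]
0.09 40 [ 0.584 -0.373  0.085] [ 0.597 -0.304  0.095]
```

The scene camera's depth puts the real fingertips at z ≈ 42 mm, while the reported TCP is at z = 4 mm. The wrist depth agrees, with the tips at tool x ≈ -38 to -40 mm. So the fingers end about 38 mm short of the reported TCP, and both grasps closed in the air above the disc. I'll allow for this offset and go lower, checking the force on the way down.

Call:
{"op": "move_arm", "data": {
  "deltas": [
    {"dp": [0,0,0],"turn": [0,0,0]},
    {"dp": [0,0,-0.0005],"turn": [0,0,0]},
    {"dp": [0,0,-0.0005],"turn": [0,0,0]},
    {"dp": [0,0,-0.0005],"turn": [0,0,0]},
    {"dp": [0,0,-0.0005],"turn": [0,0,0]},
    {"dp": [0,0,-0.0005],"turn": [0,0,0]},
    {"dp": [0.012,0,-0.0005],"turn": [0,0,0]},
    {"dp": [0.022,0,-0.0005],"turn": [0,0,0]},
    {"dp": [0.03,0,-0.0005],"turn": [0,0,0]},
    {"dp": [0.033,0,-0.0005],"turn": [0,0,0]}
  ],
  "hand": 0.075
}}

```text
time: 8.45
tool_pos: [0.5958, -0.3353, -0.0308]
tool_rot: [0.92, 1.568, 2.489]
contact_force: [0.6, 0.5, -0.4]
opening: 0.0748
```

```bash
python3 - <<'E'
from h import *
i,d,f=snap('scene','s7'); s=robot.observe(); print(s['tool_pos'],s['contact_force'],s['opening']); cv2.imwrite('pics/s7c.png',cv2.resize(i[190:280,260:380],None,fx=6,fy=6,interpolation=cv2.INTER_CUBIC)[:,:,::-1])
vv,uu=np.mgrid[190:280,260:400]; P=pts(f,uu,vv,d[190:280,260:400])
m=(P[:,2]>.002)&(abs(P[:,0]-.597)<.03)&(abs(P[:,1]+.336)<.1)
Q=P[m]
for z in np.arange(.005,.1,.005):
    q=Q[abs(Q[:,2]-z)<.0025]; 
    if len(q): print(z.round(3),len(q),q.min(0).round(3),q.max(0).round(3))
E
```

```text
[ 0.59582875 -0.33545912 -0.03070997] [ 0.04303951 -0.23714216 -0.63486861] 0.07504732668420165
0.005 71 [ 0.567 -0.364  0.003] [ 0.613 -0.297  0.007]
0.01 191 [ 0.567 -0.382  0.008] [ 0.62  -0.291  0.012]
0.015 30 [ 0.574 -0.386  0.013] [ 0.611 -0.284  0.017]
0.02 42 [ 0.583 -0.392  0.018] [ 0.605 -0.285  0.022]
0.025 46 [ 0.583 -0.393  0.023] [ 0.606 -0.283  0.027]
0.03 45 [ 0.583 -0.393  0.028] [ 0.608 -0.282  0.032]
0.035 51 [ 0.582 -0.393  0.033] [ 0.606 -0.281  0.037]
0.04 41 [ 0.583 -0.393  0.038] [ 0.605 -0.282  0.042]
0.045 26 [ 0.584 -0.388  0.043] [ 0.598 -0.279  0.047]
0.05 28 [ 0.583 -0.385  0.048] [ 0.596 -0.283  0.052]
0.055 14 [ 0.584 -0.386  0.053] [ 0.606 -0.284  0.057]
0.06 11 [ 0.583 -0.299  0.058] [ 0.606 -0.284  0.062]
0.065 10 [ 0.584 -0.299  0.063] [ 0.601 -0.292  0.067]
0.07 19 [ 0.571 -0.424  0.069] [ 0.625 -0.294  0.072]
0.075 57 [ 0.567 -0.425  0.073] [ 0.627 -0.256  0.077]
0.08 57 [ 0.567 -0.426  0.078] [ 0.625 -0.257  0.082]
0.085 66 [ 0.567 -0.426  0.083] [ 0.627 -0.256  0.087]
0.09 63 [ 0.567 -0.426  0.088] [ 0.622 -0.255  0.092]
0.095 112 [ 0.567 -0.432  0.093] [ 0.624 -0.256  0.097]
```

View pics/s7c.png

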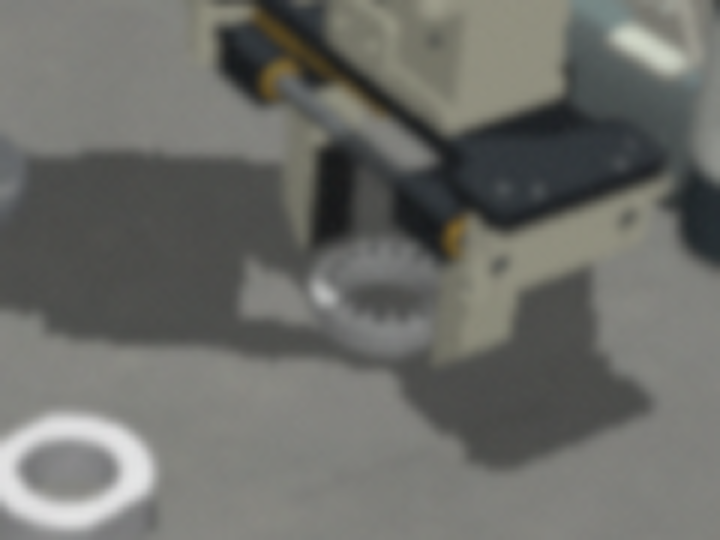

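Call:
{"op": "move_arm", "data": {
  "deltas": [
    {"dp": [0.002,0,0],"turn": [0,0,0]},
    {"dp": [0.004,0,0],"turn": [0,0,0]},
    {"dp": [0.004,0,0],"turn": [0,0,0]}
  ]
}}

```text
time: 8.8
tool_pos: [0.5967, -0.336, -0.0328]
tool_rot: [-0.765, 1.571, 0.805]
contact_force: [-0.0, -0.7, -1.0]
opening: 0.075
```

Call:
{"op": "move_arm", "data": {
  "deltas": [
    {"dp": [0,0,0],"turn": [0,0,0]},
    {"dp": [0,0,0],"turn": [0,0,0]},
    {"dp": [0,0,0],"turn": [0,0,0]},
    {"dp": [0,0,0],"turn": [0,0,0]},
    {"dp": [0,0,0],"turn": [0,0,0]},
    {"dp": [0,0,0],"turn": [0,0,0]},
    {"dp": [0,0,0],"turn": [0,0,0]}
  ],
  "hand": 0.03,
  "squeeze": 35
}}

```text
time: 9.5
tool_pos: [0.5967, -0.336, -0.0327]
tool_rot: [-1.263, 1.571, 0.306]
contact_force: [-0.5, 0.2, 1.4]
opening: 0.049
```

Call:
{"op": "move_arm", "data": {
  "deltas": [
    {"dp": [-0.02,0,0],"turn": [0,0,0]},
    {"dp": [-0.055,0,0],"turn": [0,0,0]},
    {"dp": [-0.09,0.01,0.015],"turn": [0,0,0]},
    {"dp": [-0.108,0.035,0.05],"turn": [0,0,0]},
    {"dp": [-0.108,0.06,0.085],"turn": [0,0,0]},
    {"dp": [-0.108,0.09,0.12],"turn": [0,0,0]},
    {"dp": [-0.108,0.105,0.143],"turn": [0,0,0]},
    {"dp": [-0.108,0.109,0.149],"turn": [0,0,0]},
    {"dp": [-0.108,0.109,0.149],"turn": [0,0,0]},
    {"dp": [-0.108,0.109,0.149],"turn": [0,0,0]}
  ]
}}

```text
time: 10.5
tool_pos: [0.489, -0.1881, 0.0754]
tool_rot: [-2.168, 1.569, -0.599]
contact_force: [-0.4, -0.2, -0.8]
opening: 0.0496
```

```bash
python3 - <<'E'
from h import *
i,d,f=snap('wrist','w8'); s=robot.observe();print(s['tool_pos'],s['contact_force'],s['opening']);goto([.4876,-.1866,.03],90)
E
```

```text
[ 0.4889283  -0.1882223   0.07523389] [ 0.05155976 -0.0078236  -1.42491131] 0.04936951523743682
dp [0.0452, 0.0014, 0.0017] turn [-0.09, -0.05, 0.07]
```

View pics/w8.png

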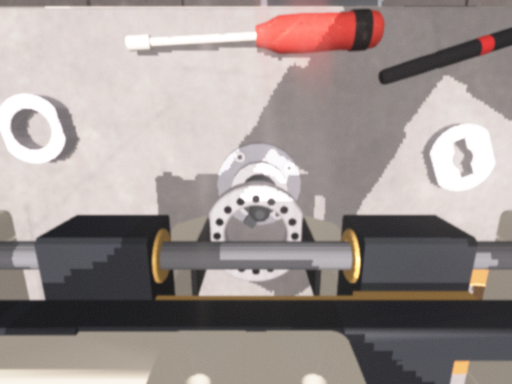

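```bash
cat >> h.py <<'E'
def heldcentre(tag,zt,Rad,c0,tol=.004):
    """circle of given radius through rounded front end of the held part (rows above the rod), height zt"""
    i,d,f=load(tag); vv,uu=np.mgrid[0:384,0:512]; P=pts(f,uu,vv,d)
    m=((abs(P[:,2]-zt)<tol)&(np.hypot(P[:,0]-c0[0],P[:,1]-c0[1])<.034)&(d.ravel()>0)).reshape(d.shape); m[238:]=0
    zz=np.median(P[m.ravel()][:,2])
    cs,_=cv2.findContours(m.astype(np.uint8),cv2.RETR_EXTERNAL,cv2.CHAIN_APPROX_NONE); c=max(cs,key=cv2.contourArea)[:,0]
    c=c[c[:,1]<232]; W=onplane(f,c[:,0],c[:,1],zz)[:,:2]
    k=(W[:,0]-c0[0]<-.0145)  # front arc, beyond the flats
    A=W[k]; r=least_squares(lambda p:np.hypot(A[:,0]-p[0],A[:,1]-p[1])-Rad,c0,loss='soft_l1',f_scale=.0007)
    sd=W[(W[:,0]-c0[0]>-.012)]; l=sd[sd[:,1]<c0[1]][:,1]; rr=sd[sd[:,1]>c0[1]][:,1]
    print('z',zz,'n',len(A),'centre',r.x.round(4),'rms',np.sqrt((r.fun**2).mean()).round(5),'flats y',np.median(l).round(4),np.median(rr).round(4),'mid',((np.median(l)+np.median(rr))/2).round(4))
E
python3 - <<'E'
from h import *
heldcentre('w8',.117,.028,(.489,-.188))
i,d,f=load('w8');vv,uu=np.mgrid[0:384,0:512]; P=pts(f,uu,vv,d)
for lo,hi in [(.083,.095),(.005,.015),(.024,.034)]:
    m=(P[:,2]>lo)&(P[:,2]<hi)&(np.hypot(P[:,0]-.487,P[:,1]+.187)<.042); Q=P[m]; print(lo,m.sum(),Q.mean(0) if m.sum() else '',np.ptp(Q,axis=0))
E
```

```text
z 0.11901497339578522 n 137 centre [ 0.4882 -0.1891] rms 0.00578 flats y -0.2146 -0.1628 mid -0.1887
0.083 241 [ 0.48695691 -0.18666516  0.08624505] [0.01120234 0.01311139 0.00625846]
0.005 2259 [ 0.47441491 -0.18584854  0.00939623] [0.07482503 0.07495825 0.00961883]
0.024 809 [ 0.47488846 -0.18577344  0.02908702] [0.0448301  0.04652498 0.00987015]
```

Call:
{"op": "move_arm", "data": {
  "deltas": [
    {"dp": [0,0.0014,0.002],"turn": [0,0,0]},
    {"dp": [0.01,0.0014,0.002],"turn": [0,0,0]},
    {"dp": [0.01,0.0014,0.002],"turn": [0,0,0]},
    {"dp": [0.01,0.0014,0.002],"turn": [0,0,0]}
  ]
}}

```text
time: 10.95
tool_pos: [0.4861, -0.1849, 0.0645]
tool_rot: [0.984, 1.569, 2.553]
contact_force: [0.6, 0.7, -0.6]
opening: 0.0494
```

```bash
python3 - <<'E'
from h import *
i,d,f=snap('wrist','w9'); s=robot.observe();print(s['tool_pos'],s['contact_force'],s['opening'])
cv2.imwrite('pics/w9c.png',cv2.resize(i[150:290,190:330],None,fx=4,fy=4,interpolation=cv2.INTER_CUBIC)[:,:,::-1])
vv,uu=np.mgrid[0:384,0:512]; P=pts(f,uu,vv,d).reshape(384,512,3)
# held disc: y extents of outline at rows and of bore
for v in range(185,238,6):
    m=(abs(P[v,:,2]-.109)<.005)&(abs(P[v,:,1]+.187)<.035); k=np.where(m)[0]
    if len(k): g=np.diff(k); j=g.argmax() if g.max()>3 else None; print(v,P[v,k[0]].round(4),P[v,k[-1]].round(4), 'mid',((P[v,k[0],1]+P[v,k[-1],1])/2).round(4), '' if j is None else ('bore mid',((P[v,k[j],1]+P[v,k[j+1],1])/2).round(4),(P[v,k[j+1],1]-P[v,k[j],1]).round(4)))
Q=P.reshape(-1,3); m=(Q[:,2]>.084)&(Q[:,2]<.093)&(np.hypot(Q[:,0]-.487,Q[:,1]+.187)<.012); print('tip',Q[m].mean(0),m.sum())
k=np.where((abs(P[:240,256,2]-.109)<.005))[0]; print('front',P[k[0],256],P[k[-1],256],k[0],k[-1])
k=np.where((abs(P[262:285,256,2]-.109)<.005))[0]+262; print('back',k,P[k,256] )
E
```

```text
[ 0.48635176 -0.18499669  0.06486895] [-0.26935949  0.25983435 -1.45917942] 0.049317964433266595
185 [ 0.4585 -0.1921  0.1045] [ 0.4586 -0.1804  0.104 ] mid -0.1862 
191 [ 0.4618 -0.2001  0.1044] [ 0.4619 -0.1718  0.1041] mid -0.186 
197 [ 0.4649 -0.2044  0.105 ] [ 0.4646 -0.1677  0.1063] mid -0.1861 
203 [ 0.4679 -0.2076  0.1062] [ 0.4682 -0.1643  0.1055] mid -0.1859 
209 [ 0.471  -0.2097  0.1069] [ 0.4708 -0.1624  0.1078] mid -0.1861 ('bore mid', np.float64(-0.186), np.float64(0.0164))
215 [ 0.4742 -0.2108  0.1075] [ 0.4745 -0.1611  0.1068] mid -0.1859 ('bore mid', np.float64(-0.186), np.float64(0.025))
221 [ 0.4771 -0.2219  0.1087] [ 0.4769 -0.1524  0.1095] mid -0.1872 ('bore mid', np.float64(-0.186), np.float64(0.0307))
227 [ 0.4787 -0.2117  0.1133] [ 0.4786 -0.161   0.1139] mid -0.1863 ('bore mid', np.float64(-0.186), np.float64(0.033))
233 [ 0.4821 -0.2108  0.1131] [ 0.4819 -0.1614  0.114 ] mid -0.1861 ('bore mid', np.float64(-0.1861), np.float64(0.034))
tip [ 0.48657559 -0.18653847  0.08653248] 243
front [ 0.45771927 -0.18571385  0.1054226 ] [ 0.46883518 -0.1857285   0.10687317] 184 205
back [270 271 272 273 274 275 276 277 278 279 280 281] [[ 0.50611154 -0.18576952  0.10862113]
 [ 0.50711854 -0.18576871  0.10793423]
 [ 0.50763232 -0.18576971  0.10812176]
 [ 0.50790493 -0.18577155  0.10872735]
 [ 0.50873624 -0.18577141  0.10836306]
 [ 0.50993848 -0.18577001  0.10737091]
 [ 0.51000652 -0.18577255  0.1083226 ]
 [ 0.51083787 -0.18577246  0.10797451]
 [ 0.51027508 -0.1857771   0.10997   ]
 [ 0.51225503 -0.18577315  0.10770726]
 [ 0.51263067 -0.18577462  0.10812965]
 [ 0.51336922 -0.18577488  0.10795237]]
```

View pics/w9c.png

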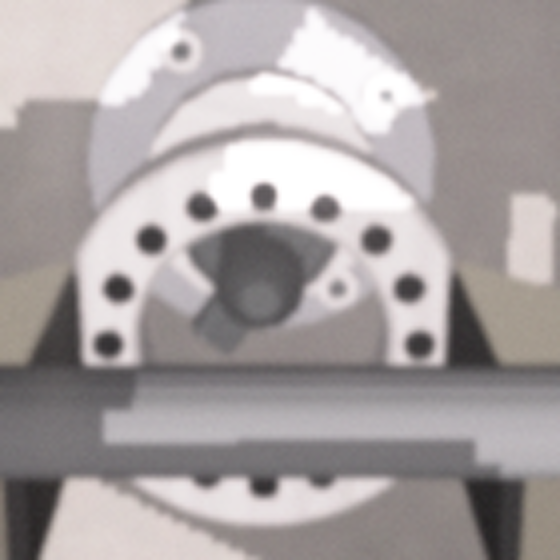

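Call:
{"op": "move_arm", "data": {
  "deltas": [
    {"dp": [0,-0.001,-0.0005],"turn": [0,0,0]},
    {"dp": [0.01,-0.001,-0.0005],"turn": [0,0,0]},
    {"dp": [0.02,-0.001,-0.0005],"turn": [0,0,0]},
    {"dp": [0.03,-0.001,-0.0005],"turn": [0,0,0]},
    {"dp": [0.035,-0.001,-0.0005],"turn": [0,0,0]},
    {"dp": [0.035,-0.001,-0.0005],"turn": [0,0,0]}
  ]
}}

```text
time: 11.6
tool_pos: [0.4868, -0.1851, 0.029]
tool_rot: [1.006, 1.569, 2.575]
contact_force: [-1.5, 0.2, -0.8]
opening: 0.0493
```

```bash
cat >> h.py <<'E'
def held(tag,zt):
    """centre of the held part (front/back on centre column, bore/outline mid across) and of the post tip"""
    i,d,f=load(tag); s=robot.observe(); vv,uu=np.mgrid[0:384,0:512]; P=pts(f,uu,vv,d).reshape(384,512,3)
    ms=[]
    for v in range(180,238,3):
        m=(abs(P[v,:,2]-zt)<.007)&(np.hypot(P[v,:,0]-s['tool_pos'][0],P[v,:,1]-s['tool_pos'][1])<.034); k=np.where(m)[0]
        if len(k)>6: ms.append(((P[v,k[0]]+P[v,k[-1]])/2)[1])
    c=int(round(proj(f,[s['tool_pos'][0]-.02,np.median(ms),zt])[0]))
    fr=np.where((abs(P[150:240,c,2]-zt)<.008)&(abs(P[150:240,c,0]-s['tool_pos'][0])<.034))[0]+150
    bk=np.where((abs(P[262:292,c,2]-zt)<.006)&(abs(P[262:292,c,0]-s['tool_pos'][0])<.034))[0]+262
    print('tcp',s['tool_pos'].round(4),'F',s['contact_force'].round(1),'y mid',np.median(ms).round(4),'front',P[fr[0],c].round(4) if len(fr) else None,'back',P[bk[-1],c].round(4) if len(bk) else None)
    Q=P.reshape(-1,3); m=(Q[:,2]>.082)&(Q[:,2]<.093)&(np.hypot(Q[:,0]-.487,Q[:,1]+.187)<.012); print('tip',Q[m].mean(0).round(4),m.sum())
E
python3 - <<'E'
from h import *
i,d,f=snap('wrist','w10'); held('w10',.074)
cv2.imwrite('pics/w10c.png',cv2.resize(i[150:290,190:330],None,fx=4,fy=4,interpolation=cv2.INTER_CUBIC)[:,:,::-1])
E
```

```text
tcp [ 0.4871 -0.1852  0.0296] F [ 0.7 -0.  -1.5] y mid -0.1861 front [ 0.4586 -0.1859  0.0668] back [ 0.5143 -0.1859  0.072 ]
tip [ 0.4826 -0.1865  0.0837] 149
```

View pics/w10c.png

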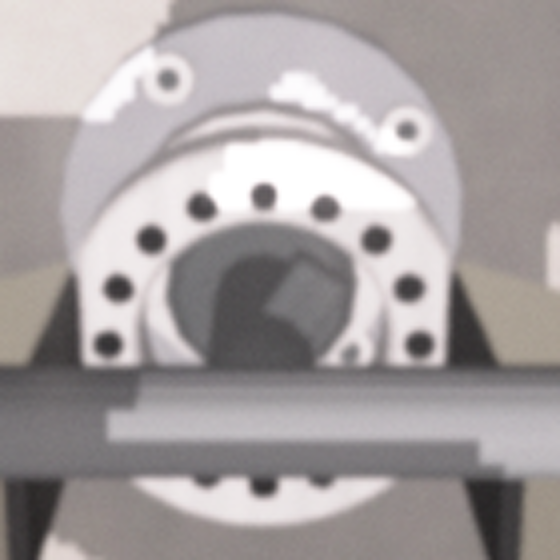

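Call:
{"op": "move_arm", "data": {
  "deltas": [
    {"dp": [0.008,-0.0004,-0.0005],"turn": [0,0,0]},
    {"dp": [0.014,-0.0004,-0.0005],"turn": [0,0,0]},
    {"dp": [0.02,-0.0004,-0.0005],"turn": [0,0,0]},
    {"dp": [0.024,-0.0004,-0.0005],"turn": [0,0,0]},
    {"dp": [0.026,-0.0004,-0.0005],"turn": [0,0,0]},
    {"dp": [0.026,-0.0004,-0.0005],"turn": [0,0,0]}
  ]
}}

```text
time: 12.25
tool_pos: [0.4877, -0.1858, 0.0039]
tool_rot: [0.886, 1.57, 2.455]
contact_force: [0.0, 0.7, -0.9]
opening: 0.0492
```

Call:
{"op": "move_arm", "data": {
  "deltas": [
    {"dp": [0.001,0,0],"turn": [0,0,0]},
    {"dp": [0.002,0,0],"turn": [0,0,0]},
    {"dp": [0.002,0,0],"turn": [0,0,0]}
  ]
}}

```text
time: 12.55
tool_pos: [0.4878, -0.1859, 0.0022]
tool_rot: [-1.313, 1.571, 0.257]
contact_force: [-0.2, 0.4, -1.2]
opening: 0.0492
```

Call:
{"op": "move_arm", "data": {
  "deltas": [
    {"dp": [0,0,0],"turn": [0,0,0]},
    {"dp": [0,0,0],"turn": [0,0,0]},
    {"dp": [0,0,0],"turn": [0,0,0]},
    {"dp": [0,0,0],"turn": [0,0,0]}
  ],
  "hand": 0.07
}}

```text
time: 12.95
tool_pos: [0.4879, -0.186, 0.0023]
tool_rot: [-1.725, 1.571, -0.155]
contact_force: [0.6, -0.3, 0.4]
opening: 0.0693
```

```bash
python3 - <<'E'
from h import *
i,d,f=snap('wrist','w11'); held('w11',.042)
cv2.imwrite('pics/w11c.png',cv2.resize(i[150:290,190:330],None,fx=4,fy=4,interpolation=cv2.INTER_CUBIC)[:,:,::-1])
E
```

```text
tcp [ 0.4879 -0.1859  0.0023] F [-0.4  0.6 -0.1] y mid -0.1869 front [ 0.4594 -0.1867  0.036 ] back None
tip [ 0.4876 -0.1865  0.0867] 361
```

View pics/w11c.png

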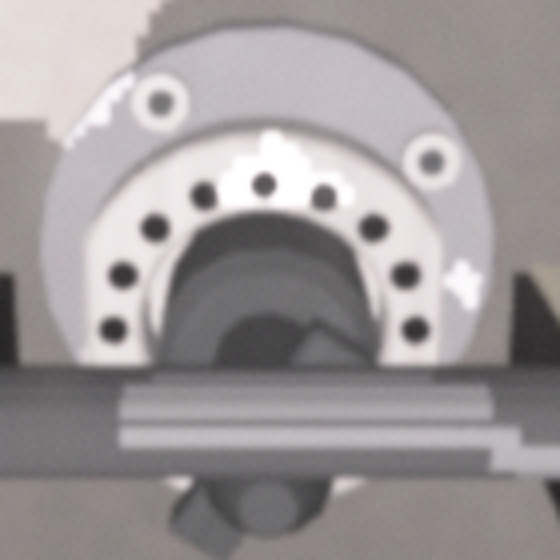

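Call:
{"op": "move_arm", "data": {
  "deltas": [
    {"dp": [-0.03,0,0],"turn": [0,0,0]},
    {"dp": [-0.07,0,0],"turn": [0,0,0]},
    {"dp": [-0.1,-0.02,0],"turn": [0,0,0]},
    {"dp": [-0.1,-0.04,0],"turn": [0,0,0]},
    {"dp": [-0.1,-0.04,0],"turn": [0,0,0]},
    {"dp": [-0.1,-0.04,0],"turn": [0,0,0]}
  ]
}}

```text
time: 13.6
tool_pos: [0.527, -0.1855, 0.1015]
tool_rot: [1.125, 1.569, 2.695]
contact_force: [-0.1, -0.2, -0.5]
opening: 0.07
```

```bash
python3 - <<'E'
from h import *
i,d,f=snap('wrist','w12'); s=robot.observe(); print(s['tool_pos'])
cv2.imwrite('pics/w12c.png',cv2.resize(i[60:220,160:350],None,fx=4,fy=4,interpolation=cv2.INTER_CUBIC)[:,:,::-1])
vv,uu=np.mgrid[0:384,0:512]; P=pts(f,uu,vv,d)
for lo,hi in [(.0365,.0455),(.005,.015),(.083,.093)]:
    m=(P[:,2]>lo)&(P[:,2]<hi)&(np.hypot(P[:,0]-.487,P[:,1]+.187)<.042); Q=P[m]; print(lo,m.sum(),'mid',((Q.max(0)+Q.min(0))/2).round(4),'ext',np.ptp(Q,axis=0).round(4),'zmed',np.median(Q[:,2]).round(4), cv2.minEnclosingCircle((Q[:,:2]*1000).astype(np.float32)))
    if lo==.0365: A=np.c_[Q[:,:2]-[.487,-.187],np.ones(len(Q))]; print('plane',np.linalg.lstsq(A,Q[:,2],rcond=None)[0])
goto([.435+.03,-.375,.05],101.5)
E
```

```text
[ 0.52650919 -0.18548024  0.1012294 ]
0.0365 2026 mid [ 0.4878 -0.1869  0.041 ] ext [0.0556 0.0498 0.0089] zmed 0.0411 ((487.7021484375, -186.9361114501953), 28.04307746887207)
plane [-0.00258831 -0.00120513  0.04102582]
0.005 1672 mid [ 0.4877 -0.1865  0.0106] ext [0.0756 0.0752 0.0082] zmed 0.0092 ((487.6704406738281, -186.46298217773438), 37.89223861694336)
0.083 243 mid [ 0.4875 -0.1862  0.0862] ext [0.0121 0.0128 0.0063] zmed 0.0859 ((487.5013732910156, -186.56680297851562), 6.780497074127197)
dp [0.0512, 0.0612, -0.1896] turn [-11.55, 0.08, -0.13]
```

View pics/w12c.png

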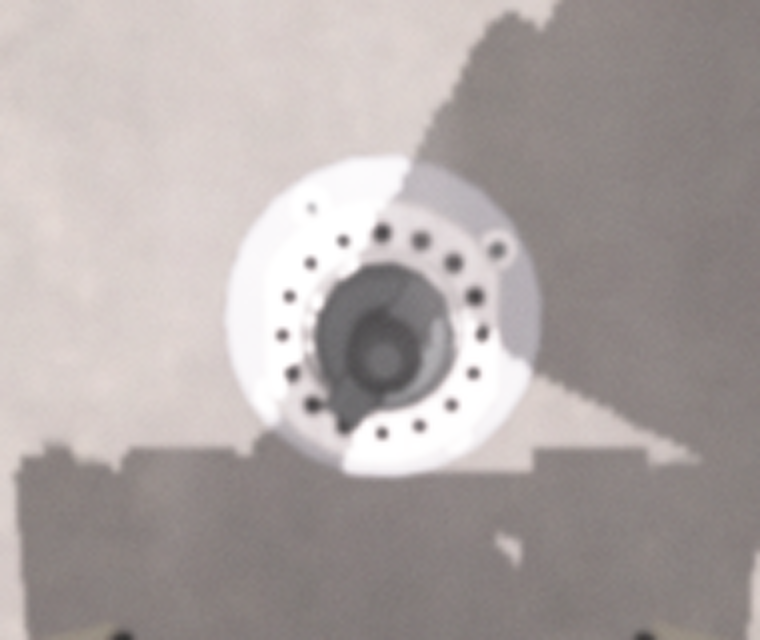

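Call:
{"op": "move_arm", "data": {
  "deltas": [
    {"dp": [0,0.015,-0.04],"turn": [-5,0,0]},
    {"dp": [0,0.03,-0.085],"turn": [-11.5,0,0]},
    {"dp": [0.02,0.045,-0.13],"turn": [-11.5,0,0]},
    {"dp": [0.04,0.06,-0.17],"turn": [-11.5,0,0]},
    {"dp": [0.05,0.061,-0.19],"turn": [-11.5,0,0]},
    {"dp": [0.05,0.061,-0.19],"turn": [-11.5,0,0]},
    {"dp": [0.05,0.061,-0.19],"turn": [-11.5,0,0]}
  ]
}}

```text
time: 14.35
tool_pos: [0.4656, -0.3752, 0.0515]
tool_rot: [0.412, 1.568, 2.181]
contact_force: [0.6, 0.7, 0.2]
opening: 0.0699
```

```bash
python3 - <<'E'
from h import *
i,d,f=snap('wrist','w13'); s=robot.observe(); print(s['tool_pos'])
ringfit('w13',(.436,-.374),.020)
E
```

```text
[ 0.46628478 -0.37475659  0.05211953]
depth 2491 0.01904590176099322 [265.05365854 162.2       ] (array([ 0.43725934, -0.37439047]), np.float64(100.50000000000001), np.float64(49.5766147955049), np.float64(55.5938200562977))
bright (array([ 0.43433422, -0.37518297]), np.float64(103.5), np.float64(59.51383487947448), np.float64(60.84210669630691))
```

View pics/w13.png

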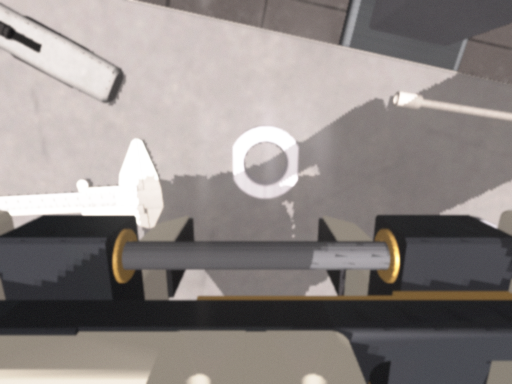

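```bash
python3 - <<'E'
from h import *
goto([.4373,-.3744,-.032],101)
E
```

```text
dp [0.0841, 0.0283, 0.006] turn [0.45, 0.08, -0.02]
```

Call:
{"op": "move_arm", "data": {
  "deltas": [
    {"dp": [0.01,0.0283,0.006],"turn": [0.4,0,0]},
    {"dp": [0.04,0.0283,0.006],"turn": [0.4,0,0]},
    {"dp": [0.07,0.0283,0.006],"turn": [0.4,0,0]},
    {"dp": [0.08,0.0283,0.006],"turn": [0.4,0,0]},
    {"dp": [0.083,0.0283,0.006],"turn": [0.4,0,0]},
    {"dp": [0.083,0.0283,0.006],"turn": [0.4,0,0]},
    {"dp": [0.083,0.0283,0.006],"turn": [0.4,0,0]}
  ]
}}

```text
time: 15.1
tool_pos: [0.4387, -0.3761, -0.0294]
tool_rot: [-2.565, 1.568, -0.801]
contact_force: [-0.2, 0.4, 0.2]
opening: 0.0705
```

```bash
python3 - <<'E'
from h import *
goto([.4373,-.3744,-.032],101); print(robot.observe()['tool_pos'],robot.observe()['contact_force'])
E
```

```text
dp [0.0026, 0.001, 0.0019] turn [0.07, -0.12, 0.08]
[ 0.43866336 -0.37610736 -0.02937615] [-0.20449909  0.41398223  0.20733107]
```

Call:
{"op": "move_arm", "data": {
  "deltas": [
    {"dp": [0.001,0.001,0.001],"turn": [0,0,0]},
    {"dp": [0.001,0.001,0.001],"turn": [0,0,0]},
    {"dp": [0.001,0.001,0.001],"turn": [0,0,0]},
    {"dp": [0.001,0.001,0.001],"turn": [0,0,0]},
    {"dp": [0.001,0.001,0.001],"turn": [0,0,0]},
    {"dp": [0.001,0.001,0.001],"turn": [0,0,0]},
    {"dp": [0.001,0.001,0.001],"turn": [0,0,0]}
  ],
  "hand": 0.03,
  "squeeze": 35
}}

```text
time: 15.8
tool_pos: [0.4366, -0.3749, -0.0315]
tool_rot: [-2.063, 1.571, -0.299]
contact_force: [-1.3, 1.7, 5.4]
opening: 0.0494
```

```bash
python3 - <<'E'
from h import *
s=robot.observe(); p=s['tool_pos'].copy(); print(p,s['opening']); p[2]=.075; R=Rt(s)
goto(p,101); goto([.4877,-.1866,.08],101)
E
```

```text
[ 0.43655758 -0.37486073 -0.03145771] 0.04938286847998155
dp [-0.1065, -0.0, -0.0] turn [0.04, -0.01, 0.01]
dp [-0.1115, -0.0863, 0.175] turn [0.04, -0.01, 0.01]
```

Call:
{"op": "move_arm", "data": {
  "deltas": [
    {"dp": [-0.02,0,0],"turn": [0,0,0]},
    {"dp": [-0.06,0,0],"turn": [0,0,0]},
    {"dp": [-0.095,-0.005,0.015],"turn": [2,0,0]},
    {"dp": [-0.112,-0.022,0.05],"turn": [6,0,0]},
    {"dp": [-0.112,-0.045,0.09],"turn": [11,0,0]},
    {"dp": [-0.112,-0.065,0.13],"turn": [11,0,0]},
    {"dp": [-0.112,-0.083,0.168],"turn": [11,0,0]},
    {"dp": [-0.112,-0.0863,0.175],"turn": [11,0,0]},
    {"dp": [-0.112,-0.0863,0.175],"turn": [11,0,0]},
    {"dp": [-0.112,-0.0863,0.175],"turn": [11,0,0]}
  ]
}}

```text
time: 16.8
tool_pos: [0.4877, -0.1875, 0.0801]
tool_rot: [-3.028, 1.57, -1.457]
contact_force: [0.0, -0.6, -1.1]
opening: 0.0496
```

```bash
python3 - <<'E'
from h import *
i,d,f=snap('wrist','w14'); held('w14',.128); print(robot.observe()['opening'])
cv2.imwrite('pics/w14c.png',cv2.resize(i[140:300,180:340],None,fx=3.5,fy=3.5,interpolation=cv2.INTER_CUBIC)[:,:,::-1])
E
```

```text
tcp [ 0.4876 -0.1879  0.0801] F [ 0.6  0.1 -1.4] y mid -0.1885 front [ 0.4608 -0.1883  0.1212] back [ 0.5171 -0.1882  0.129 ]
tip [ 0.4893 -0.1869  0.0862] 128
0.04965949506608831
```

View pics/w14c.png

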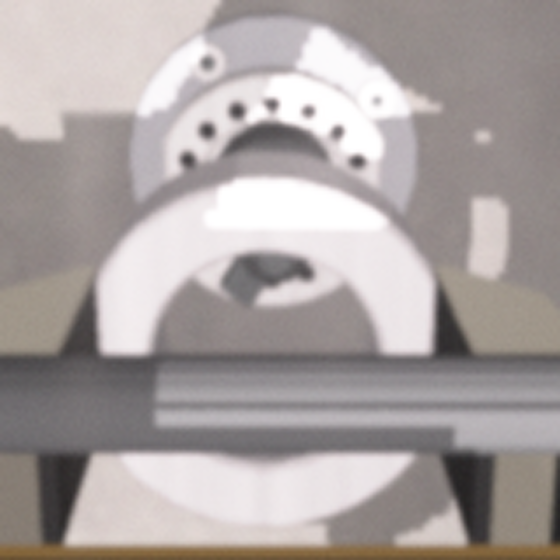

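```bash
python3 - <<'E'
from h import *
i,d,f=load('w14'); vv,uu=np.mgrid[0:384,0:512]; P=pts(f,uu,vv,d)
m=(abs(P[:,2]-.125)<.012)&(abs(P[:,0]-.489)<.027)&(abs(P[:,1]+.1883)<.0235); M=cv2.erode(m.reshape(384,512).astype(np.uint8),np.ones((5,5))).ravel()>0; Q=P[M]
A=np.c_[Q[:,:2]-[.489,-.1883],np.ones(len(Q))]; c,r,_,_=np.linalg.lstsq(A,Q[:,2],rcond=None); print(len(Q),c,np.std(A@c-Q[:,2])); print(Rt(robot.observe()).as_matrix().round(4))
E
```

```text
2658 [0.00852276 0.00143678 0.13041888] 0.0012152734816245354
[[ 1.e-04 -1.e+00  3.e-04]
 [-4.e-04  3.e-04  1.e+00]
 [-1.e+00 -1.e-04 -4.e-04]]
```

Call:
{"op": "move_arm", "data": {
  "deltas": [
    {"dp": [0,0.0012,0.0018],"turn": [0,0,0]},
    {"dp": [0.015,0.0012,0.0018],"turn": [0,0,0]},
    {"dp": [0.02,0.0012,0.0018],"turn": [0,0,0]},
    {"dp": [0.02,0.0012,0.0018],"turn": [0,0,0]},
    {"dp": [0.02,0.0012,0.0018],"turn": [0,0,0]}
  ]
}}

```text
time: 17.35
tool_pos: [0.4865, -0.1852, 0.0604]
tool_rot: [-1.311, 1.571, 0.26]
contact_force: [-0.3, 1.2, 0.4]
opening: 0.0498
```

```bash
python3 - <<'E'
from h import *
i,d,f=snap('wrist','w15'); held('w15',.110)
cv2.imwrite('pics/w15c.png',cv2.resize(i[140:300,180:340],None,fx=3.5,fy=3.5,interpolation=cv2.INTER_CUBIC)[:,:,::-1])
E
```

```text
tcp [ 0.4867 -0.1852  0.0606] F [ 0.2  0.1 -0.3] y mid -0.1863 front [ 0.4596 -0.186   0.1036] back [ 0.5152 -0.186   0.1104]
tip [ 0.4862 -0.1866  0.0855] 358
```

View pics/w15c.png

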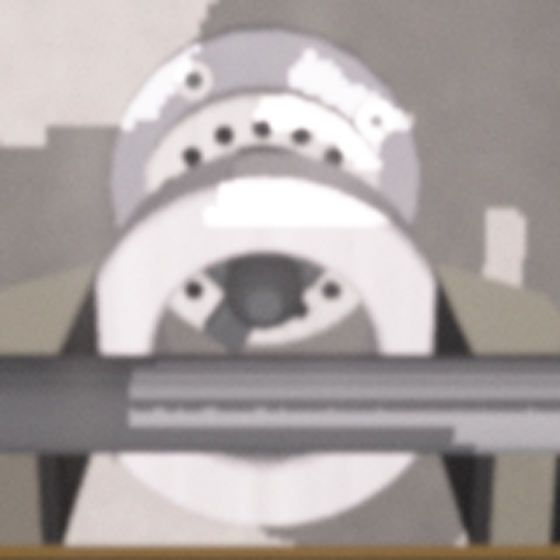

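Call:
{"op": "move_arm", "data": {
  "deltas": [
    {"dp": [0.01,0,0],"turn": [0,0,0]},
    {"dp": [0.02,0,0],"turn": [0,0,0]},
    {"dp": [0.03,0,0],"turn": [0,0,0]},
    {"dp": [0.038,0,0],"turn": [0,0,0]},
    {"dp": [0.044,0,0],"turn": [0,0,0]},
    {"dp": [0.046,0,0],"turn": [0,0,0]},
    {"dp": [0.046,0,0],"turn": [0,0,0]}
  ]
}}

```text
time: 18.1
tool_pos: [0.4864, -0.1847, 0.0139]
tool_rot: [0.885, 1.57, 2.456]
contact_force: [0.1, -0.0, -1.1]
opening: 0.0498
```

Call:
{"op": "move_arm", "data": {
  "deltas": [
    {"dp": [0.001,0,0],"turn": [0,0,0]},
    {"dp": [0.002,0,0],"turn": [0,0,0]},
    {"dp": [0.002,0,0],"turn": [0,0,0]}
  ]
}}

```text
time: 18.4
tool_pos: [0.4866, -0.1848, 0.0123]
tool_rot: [-1.793, 1.57, -0.222]
contact_force: [-0.2, -0.3, -0.4]
opening: 0.0496
```

Call:
{"op": "move_arm", "data": {
  "deltas": [
    {"dp": [0.001,0,0],"turn": [0,0,0]},
    {"dp": [0.001,0,0],"turn": [0,0,0]},
    {"dp": [0.001,0,0],"turn": [0,0,0]}
  ]
}}

```text
time: 18.7
tool_pos: [0.4865, -0.1847, 0.0112]
tool_rot: [-0.375, 1.571, 1.197]
contact_force: [0.9, -0.2, -0.7]
opening: 0.0495
```

Call:
{"op": "move_arm", "data": {
  "deltas": [
    {"dp": [0,0,0],"turn": [0,0,0]},
    {"dp": [0,0,0],"turn": [0,0,0]},
    {"dp": [0,0,0],"turn": [0,0,0]},
    {"dp": [0,0,0],"turn": [0,0,0]}
  ],
  "hand": 0.07
}}

```text
time: 19.1
tool_pos: [0.4865, -0.1848, 0.0112]
tool_rot: [-1.294, 1.571, 0.277]
contact_force: [0.3, -0.5, -0.4]
opening: 0.0696
```

Call:
{"op": "move_arm", "data": {
  "deltas": [
    {"dp": [-0.03,0,0],"turn": [0,0,0]},
    {"dp": [-0.07,0,0],"turn": [0,0,0]},
    {"dp": [-0.09,-0.02,0],"turn": [0,0,0]},
    {"dp": [-0.09,-0.04,0],"turn": [0,0,0]},
    {"dp": [-0.09,-0.04,0],"turn": [0,0,0]},
    {"dp": [-0.09,-0.04,0],"turn": [0,0,0]}
  ]
}}

```text
time: 19.7
tool_pos: [0.5257, -0.1843, 0.1006]
tool_rot: [1.128, 1.569, 2.7]
contact_force: [0.2, -0.2, -0.2]
opening: 0.0699
```

```bash
python3 - <<'E'
from h import *
i,d,f=snap('wrist','w16'); s=robot.observe(); print(s['tool_pos'])
cv2.imwrite('pics/w16c.png',cv2.resize(i[60:220,160:350],None,fx=4,fy=4,interpolation=cv2.INTER_CUBIC)[:,:,::-1])
vv,uu=np.mgrid[0:384,0:512]; P=pts(f,uu,vv,d)
for lo,hi in [(.057,.0645),(.005,.015),(.083,.093)]:
    m=(P[:,2]>lo)&(P[:,2]<hi)&(np.hypot(P[:,0]-.487,P[:,1]+.187)<.042); Q=P[m]; print(lo,m.sum(),'mid',((Q.max(0)+Q.min(0))/2).round(4),'ext',np.ptp(Q,axis=0).round(4),'zmed',np.median(Q[:,2]).round(4), cv2.minEnclosingCircle((Q[:,:2]*1000).astype(np.float32)))
    if lo==.057: A=np.c_[Q[:,:2]-[.487,-.187],np.ones(len(Q))]; print('plane',np.linalg.lstsq(A,Q[:,2],rcond=None)[0])
lug('w16',255,140)
goto([.462,-.011,.05],113)
E
```

```text
[ 0.52529675 -0.18432761  0.10041231]
0.057 2392 mid [ 0.4875 -0.1858  0.0607] ext [0.0556 0.0501 0.0069] zmed 0.061 ((487.78173828125, -185.81272888183594), 28.06852912902832)
plane [-0.00142896 -0.00018522  0.06100656]
0.005 1233 mid [ 0.4813 -0.1864  0.0101] ext [0.0616 0.075  0.0082] zmed 0.0091 ((487.5592956542969, -186.47396850585938), 37.8017463684082)
0.083 251 mid [ 0.4873 -0.1865  0.0862] ext [0.0127 0.0127 0.0064] zmed 0.0858 ((487.2898864746094, -186.5681610107422), 6.540429592132568)
0.008 227 145.16692449576271 [0.0004259  0.00155479]
0.01 164 145.54807407053698 [0.00047672 0.00158357]
0.012 99 145.5977161030241 [0.00033608 0.00177039]
((486.66314697265625, -187.79302978515625), (10.950777053833008, 30.024154663085938), 56.09521484375) [np.float64(0.06834867088470624), np.float64(0.07476470336261895), np.float64(0.07513503539222992), np.float64(0.07539143046813787), np.float64(0.0755981370343276), np.float64(0.07580290347809189), np.float64(0.07592675052934249), np.float64(0.07605955256340191), np.float64(0.07620099666133018), np.float64(0.0763478911795714), np.float64(0.07650470866482664), np.float64(0.07666479817964225), np.float64(0.07699653880599408), np.float64(0.0779920069260382)]
dp [0.0507, 0.063, 0.1733] turn [-22.95, 0.08, -0.11]
```

View pics/w16c.png

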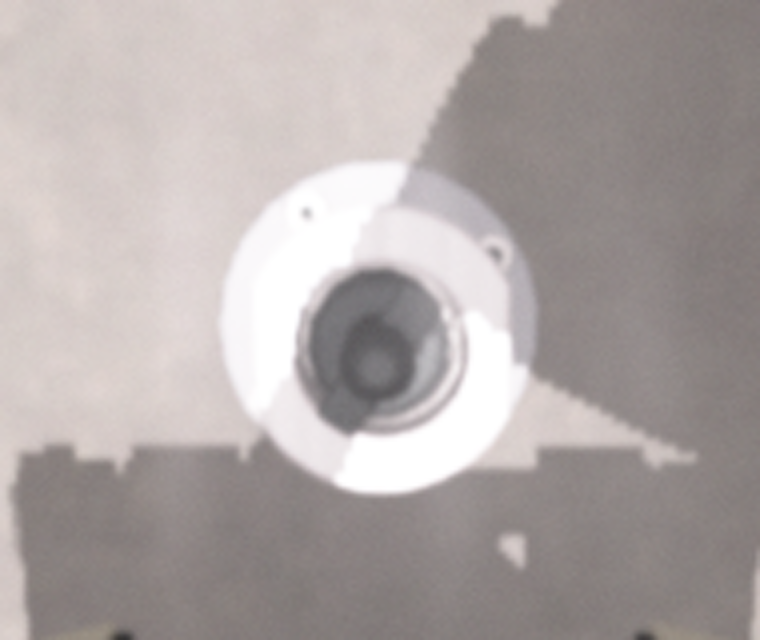

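```bash
python3 - <<'E'
from h import *
goto([.490,.001,.05],113)
E
```

```text
dp [0.0507, 0.035, 0.1853] turn [-22.95, 0.08, -0.11]
```

Call:
{"op": "move_arm", "data": {
  "deltas": [
    {"dp": [0,0.006,0.045],"turn": [-7,0,0]},
    {"dp": [0,0.015,0.09],"turn": [-15,0,0]},
    {"dp": [0.02,0.025,0.13],"turn": [-22.9,0,0]},
    {"dp": [0.04,0.034,0.17],"turn": [-22.9,0,0]},
    {"dp": [0.05,0.035,0.185],"turn": [-22.9,0,0]},
    {"dp": [0.05,0.035,0.185],"turn": [-22.9,0,0]},
    {"dp": [0.05,0.035,0.185],"turn": [-22.9,0,0]}
  ]
}}

```text
time: 20.45
tool_pos: [0.491, -0.0001, 0.0512]
tool_rot: [1.515, 1.57, -2.797]
contact_force: [0.2, -0.0, 0.7]
opening: 0.0699
```

```bash
python3 - <<'E'
from h import *
i,d,f=snap('wrist','w17'); s=robot.observe(); print(s['tool_pos'])
ringfit('w17',(.462,-.010),.014)
vv,uu=np.mgrid[0:384,0:512]; P=pts(f,uu,vv,d)
# slot: dark/bench-level points inside the ring
m=(np.hypot(P[:,0]-.463,P[:,1]+.0105)<.021)&(P[:,2]<.007); Q=P[m][:,:2]; print('slot',m.sum(),cv2.minAreaRect((Q*1000).astype(np.float32)))
E
```

```text
[ 0.49160974 -0.00063808  0.05156446]
depth 3306 0.013083173810406084 [259.26570048 157.70531401] (array([ 0.46232266, -0.0105065 ]), np.float64(111.5), np.float64(49.34725874074089), np.float64(57.404439445730034))
bright (array([ 0.46240803, -0.01109234]), np.float64(103.0), np.float64(53.024715294703064), np.float64(57.29071635169253))
slot 675 ((463.34600830078125, -10.35324478149414), (33.316837310791016, 18.035202026367188), 22.862302780151367)
```

View pics/w17.png

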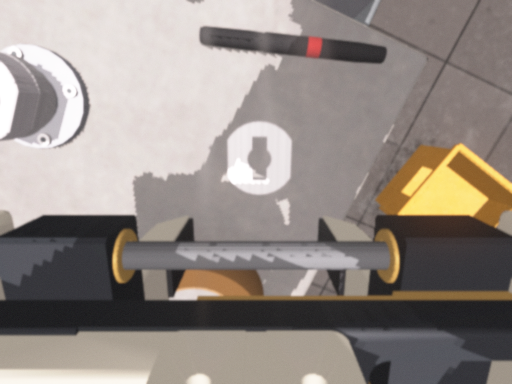

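```bash
python3 - <<'E'
from h import *
goto([.463,-.0104,-.031],112.8)
E
```

```text
dp [0.0826, 0.0302, 0.0022] turn [0.11, -0.03, 0.02]
```

Call:
{"op": "move_arm", "data": {
  "deltas": [
    {"dp": [0.01,0.03,0.002],"turn": [0,0,0]},
    {"dp": [0.04,0.03,0.002],"turn": [0,0,0]},
    {"dp": [0.07,0.03,0.002],"turn": [0,0,0]},
    {"dp": [0.079,0.03,0.002],"turn": [0,0,0]},
    {"dp": [0.082,0.03,0.002],"turn": [0,0,0]},
    {"dp": [0.082,0.03,0.002],"turn": [0,0,0]},
    {"dp": [0.082,0.03,0.002],"turn": [0,0,0]}
  ]
}}

```text
time: 21.2
tool_pos: [0.464, -0.01, -0.0297]
tool_rot: [-2.12, 1.569, -0.149]
contact_force: [-0.2, -0.2, -0.3]
opening: 0.0698
```

```bash
python3 - <<'E'
from h import *
goto([.463,-.0104,-.031],112.8); print(robot.observe()['tool_pos'],robot.observe()['contact_force'])
E
```

```text
dp [0.0013, 0.0011, 0.0] turn [0.12, -0.06, 0.11]
[ 0.46402458 -0.00996902 -0.02971145] [-0.2228908  -0.23418854 -0.30580675]
```

Call:
{"op": "move_arm", "data": {
  "deltas": [
    {"dp": [0.001,0.001,0],"turn": [0,0,0]},
    {"dp": [0.001,0.001,0],"turn": [0,0,0]},
    {"dp": [0.001,0.001,0],"turn": [0,0,0]},
    {"dp": [0.001,0.001,0],"turn": [0,0,0]},
    {"dp": [0.001,0.001,0],"turn": [0,0,0]},
    {"dp": [0.001,0.001,0],"turn": [0,0,0]},
    {"dp": [0.001,0.001,0],"turn": [0,0,0]}
  ],
  "hand": 0.03,
  "squeeze": 40
}}

```text
time: 21.9
tool_pos: [0.4622, -0.0099, -0.0314]
tool_rot: [-1.786, 1.57, 0.185]
contact_force: [-1.9, 0.8, 6.5]
opening: 0.0493
```

```bash
python3 - <<'E'
from h import *
s=robot.observe(); print(s['tool_pos'],s['opening'],s['contact_force']);goto([.4876,-.1866,.09],56)
E
```

```text
[ 0.46222256 -0.00991181 -0.03144931] 0.049298870386654293 [-1.90227446  0.83243348  6.52133311]
dp [-0.1215, 0.0454, -0.1726] turn [56.94, 0.01, 0.03]
```

Call:
{"op": "move_arm", "data": {
  "deltas": [
    {"dp": [-0.025,0,0],"turn": [0,0,0]},
    {"dp": [-0.07,0,0],"turn": [0,0,0]},
    {"dp": [-0.11,0.004,-0.015],"turn": [8,0,0]},
    {"dp": [-0.122,0.014,-0.055],"turn": [16,0,0]},
    {"dp": [-0.122,0.024,-0.095],"turn": [24,0,0]},
    {"dp": [-0.122,0.034,-0.13],"turn": [32,0,0]},
    {"dp": [-0.122,0.042,-0.16],"turn": [40,0,0]},
    {"dp": [-0.122,0.0454,-0.1726],"turn": [48,0,0]},
    {"dp": [-0.122,0.0454,-0.1726],"turn": [56,0,0]},
    {"dp": [-0.122,0.0454,-0.1726],"turn": [57,0,0]}
  ]
}}

```text
time: 22.9
tool_pos: [0.4871, -0.187, 0.0896]
tool_rot: [1.565, 1.57, 2.539]
contact_force: [0.4, 0.4, -2.6]
opening: 0.0492
```

Call:
{"op": "move_arm", "data": {
  "deltas": [
    {"dp": [0,0,0],"turn": [0,0,0]},
    {"dp": [0,0,0],"turn": [0,0,0]}
  ]
}}

```text
time: 23.1
tool_pos: [0.4874, -0.1862, 0.0901]
tool_rot: [1.463, 1.57, 2.443]
contact_force: [-0.1, -1.1, -1.7]
opening: 0.0492
```

```bash
python3 - <<'E'
from h import *
i,d,f=snap('wrist','w18'); s=robot.observe(); print(s['tool_pos'],s['opening'],s['contact_force'],np.degrees(np.arctan2(*Rt(s).as_matrix()[[1,0],2])))
cv2.imwrite('pics/w18c.png',cv2.resize(i[130:300,170:350],None,fx=3.5,fy=3.5,interpolation=cv2.INTER_CUBIC)[:,:,::-1])
E
```

```text
[ 0.48746039 -0.18619199  0.09014384] 0.04975263053336846 [-0.35446348  0.01914684 -1.44995512] 56.10257158075965
```

View pics/w18c.png

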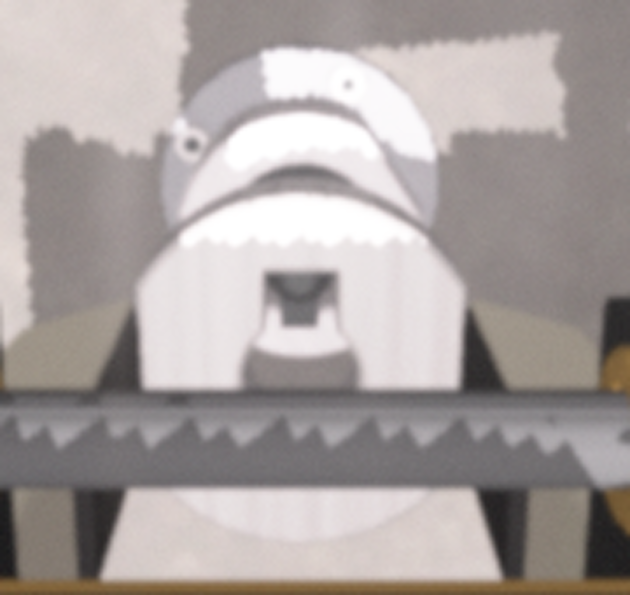

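```bash
cat >> h.py <<'E'
def tview(tag,ringtop,s=None,show=True):
    """in tool axes (y back toward camera, z jaw) relative to TCP: held ring outline & slot edges per row; holder circles"""
    i,d,f=load(tag); s=s or robot.observe(); vv,uu=np.mgrid[0:384,0:512]; P=pts(f,uu,vv,d)
    T=Rt(s).inv().apply(P-s['tool_pos']).reshape(384,512,3); H=P[:,2].reshape(384,512); T=T*1000
    print('tcp',s['tool_pos'].round(4),'jaw',np.degrees(np.arctan2(*Rt(s).as_matrix()[[1,0],2])).round(1),'F',s['contact_force'].round(1))
    rad=np.hypot(T[...,1],T[...,2])
    m=(abs(H-ringtop)<.005)&(rad<33)
    for v in range(176,242,4):
        k=np.where(m[v])[0]
        if len(k)<8: continue
        g=np.diff(k); j=g.argmax()
        o='' if g.max()<4 else f"slot y {T[v,k[j],1]:.1f} z {T[v,k[j],2]:.1f}..{T[v,k[j+1],2]:.1f} mid {(T[v,k[j],2]+T[v,k[j+1],2])/2:.2f}"
        print(v,f"y {T[v,k[0],1]:.1f} z {T[v,k[0],2]:.1f}..{T[v,k[-1],2]:.1f} mid {(T[v,k[0],2]+T[v,k[-1],2])/2:.2f}",o)
    c=int(proj(f,s['tool_pos'])[0])
    for lo,hi in ((150,241),(262,300)):
        for cc in (c-30,c+30):
            k=np.where(m[lo:hi,cc])[0]+lo
            if len(k): print('col',cc,'y',T[k[0],cc,1].round(1),T[k[-1],cc,1].round(1))
    L=(H>.0725)&(H<.0795)&(rad<22); 
    if L.sum()>5: q=T[L]; print('lug pts',L.sum(),'y',q[:,1].min().round(1),q[:,1].max().round(1),'z',q[:,2].min().round(1),q[:,2].max().round(1), 'mid z',((q[:,2].min()+q[:,2].max())/2).round(2))
    hc=Rt(s).inv().apply(np.array([.4875,-.1866,s['tool_pos'][2]])-s['tool_pos'])*1000; print('holder (y,z) by earlier fix',hc[1:].round(2))
    return T,H
E
python3 - <<'E'
from h import *
T,H=tview('w18',.134)
E
```

```text
tcp [ 0.4875 -0.1862  0.0901] jaw 56.1 F [-0.4  0.  -1.4]
184 y 27.8 z -3.6..3.9 mid 0.17 
188 y 25.6 z -11.6..11.3 mid -0.16 
192 y 23.9 z -15.2..15.0 mid -0.07 
196 y 21.6 z -18.5..18.4 mid -0.03 
200 y 19.9 z -20.4..20.3 mid -0.04 
204 y 16.6 z -23.1..21.7 mid -0.73 
208 y 15.9 z -23.5..23.4 mid -0.04 slot y 15.8 z -5.6..5.5 mid -0.07
212 y 13.5 z -24.7..24.5 mid -0.13 slot y 13.9 z -5.6..5.5 mid -0.08
216 y 11.0 z -25.0..24.6 mid -0.18 slot y 11.0 z -5.7..5.5 mid -0.09
220 y 9.5 z -31.1..31.1 mid -0.00 slot y 9.3 z -5.7..5.5 mid -0.07
224 y 8.7 z -29.9..29.8 mid -0.05 slot y 7.1 z -5.7..5.5 mid -0.08
228 y 6.6 z -24.7..24.6 mid -0.05 slot y 4.1 z -7.4..7.2 mid -0.09
232 y 3.0 z -24.8..24.9 mid 0.01 slot y 2.6 z -8.9..8.8 mid -0.09
236 y 1.0 z -24.8..24.7 mid -0.08 slot y -1.1 z -9.1..8.9 mid -0.13
240 y -0.8 z -24.7..24.6 mid -0.05 slot y -4.0 z -8.7..8.5 mid -0.09
col 225 y 23.3 -1.6
col 285 y 23.3 -2.2
col 225 y -20.0 -24.7
col 285 y -19.9 -24.3
lug pts 82 y -15.0 -8.9 z -4.1 3.3 mid z -0.44
holder (y,z) by earlier fix [-0.26 -0.32]
```

Call:
{"op": "move_arm", "data": {
  "deltas": [
    {"dp": [0.0,0.0005,-0.0004],"turn": [0,0,0]},
    {"dp": [0.015,0.0005,-0.0004],"turn": [0,0,0]},
    {"dp": [0.03,0.0005,-0.0004],"turn": [0,0,0]},
    {"dp": [0.036,0.0005,-0.0004],"turn": [0,0,0]},
    {"dp": [0.036,0.0005,-0.0004],"turn": [0,0,0]},
    {"dp": [0.036,0.0005,-0.0004],"turn": [0,0,0]}
  ]
}}

```text
time: 23.75
tool_pos: [0.4872, -0.1868, 0.0546]
tool_rot: [-1.363, 1.57, -0.386]
contact_force: [0.8, -0.3, -1.7]
opening: 0.0491
```

```bash
python3 - <<'E'
from h import *
i,d,f=snap('wrist','w19'); 
cv2.imwrite('pics/w19c.png',cv2.resize(i[130:300,170:350],None,fx=3.5,fy=3.5,interpolation=cv2.INTER_CUBIC)[:,:,::-1])
T,H=tview('w19',.098); m=(abs(H-.098)<.006)&(np.hypot(T[...,1],T[...,2])<24)&(np.arange(384)[:,None]<235); print(np.median(H[m]))
E
```

```text
tcp [ 0.4873 -0.1869  0.0548] jaw 56.0 F [ 0.7 -0.5 -1.6]
184 y 27.8 z -4.6..4.5 mid -0.06 
188 y 25.6 z -11.6..12.0 mid 0.21 
192 y 23.6 z -15.8..15.8 mid -0.01 
196 y 21.1 z -19.2..18.4 mid -0.40 
200 y 19.6 z -20.6..20.5 mid -0.06 
204 y 16.7 z -23.1..23.0 mid -0.07 
208 y 15.7 z -23.6..23.4 mid -0.12 slot y 16.2 z -5.6..5.4 mid -0.06
212 y 13.4 z -24.8..24.3 mid -0.24 slot y 13.7 z -5.6..5.5 mid -0.06
216 y 11.3 z -24.8..24.6 mid -0.11 slot y 11.5 z -5.6..5.5 mid -0.06
220 y 9.5 z -31.1..31.1 mid -0.00 slot y 9.0 z -5.7..5.5 mid -0.07
224 y 8.3 z -27.0..27.0 mid 0.01 slot y 6.6 z -5.7..5.6 mid -0.06
228 y 5.7 z -24.6..24.6 mid -0.01 slot y 4.8 z -7.3..7.2 mid -0.06
232 y 3.4 z -24.7..24.7 mid -0.00 slot y 2.4 z -8.9..8.8 mid -0.05
236 y 1.0 z -24.8..24.7 mid -0.08 slot y -0.7 z -9.1..9.0 mid -0.06
240 y -0.4 z -24.6..24.6 mid 0.02 slot y -1.9 z -9.0..8.0 mid -0.46
col 225 y 22.9 -1.8
col 285 y 23.4 -1.9
col 225 y -19.4 -23.8
col 285 y -19.8 -23.3
lug pts 163 y -12.6 9.0 z -6.0 5.8 mid z -0.08
holder (y,z) by earlier fix [0.02 0.32]
0.09908844050808635
```

View pics/w19c.png

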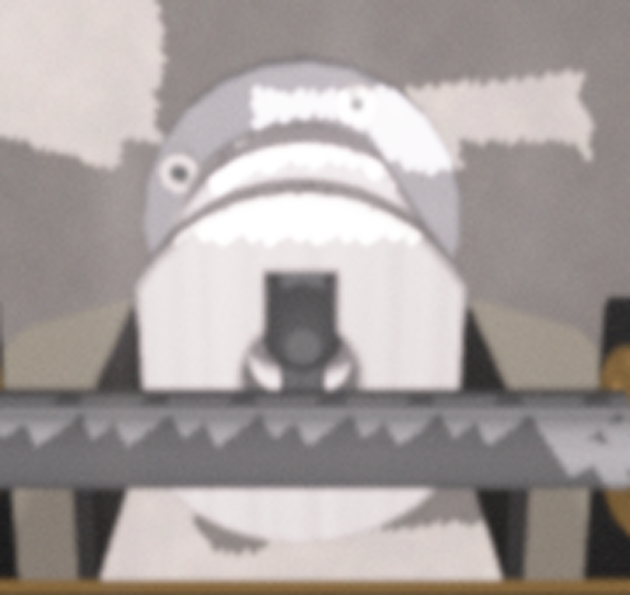

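Call:
{"op": "move_arm", "data": {
  "deltas": [
    {"dp": [0.003,0.0003,0.0002],"turn": [0,0,0]},
    {"dp": [0.006,0.0003,0.0002],"turn": [0,0,0]},
    {"dp": [0.008,0.0003,0.0002],"turn": [0,0,0]},
    {"dp": [0.01,0.0003,0.0002],"turn": [0,0,0]},
    {"dp": [0.011,0.0003,0.0002],"turn": [0,0,0]},
    {"dp": [0.011,0.0003,0.0002],"turn": [0,0,0]}
  ]
}}

```text
time: 24.4
tool_pos: [0.4866, -0.1863, 0.043]
tool_rot: [1.36, 1.57, 2.337]
contact_force: [-1.0, 0.8, -1.5]
opening: 0.0496
```

Call:
{"op": "move_arm", "data": {
  "deltas": [
    {"dp": [0.002,0,0],"turn": [0,0,0]},
    {"dp": [0.004,0,0],"turn": [0,0,0]},
    {"dp": [0.006,0,0],"turn": [0,0,0]},
    {"dp": [0.008,0,0],"turn": [0,0,0]},
    {"dp": [0.0095,0,0],"turn": [0,0,0]},
    {"dp": [0.0095,0,0],"turn": [0,0,0]}
  ]
}}

```text
time: 25.0
tool_pos: [0.4866, -0.1862, 0.0334]
tool_rot: [1.486, 1.57, 2.462]
contact_force: [-0.0, -0.5, -1.8]
opening: 0.0496
```

Call:
{"op": "move_arm", "data": {
  "deltas": [
    {"dp": [0.001,0,0],"turn": [0,0,0]},
    {"dp": [0.002,0,0],"turn": [0,0,0]},
    {"dp": [0.003,0,0],"turn": [0,0,0]},
    {"dp": [0.004,0,0],"turn": [0,0,0]},
    {"dp": [0.004,0,0],"turn": [0,0,0]}
  ]
}}

```text
time: 25.5
tool_pos: [0.4868, -0.1864, 0.0299]
tool_rot: [-1.208, 1.571, -0.231]
contact_force: [-0.9, 0.9, 2.3]
opening: 0.0495
```

Call:
{"op": "move_arm", "data": {
  "deltas": [
    {"dp": [0.001,0,0],"turn": [0,0,0]},
    {"dp": [0.002,0,0],"turn": [0,0,0]},
    {"dp": [0.0025,0,0],"turn": [0,0,0]},
    {"dp": [0.0025,0,0],"turn": [0,0,0]}
  ]
}}

```text
time: 25.9
tool_pos: [0.4869, -0.1864, 0.0274]
tool_rot: [-1.206, 1.57, -0.23]
contact_force: [-1.4, 0.5, 5.1]
opening: 0.0494
```

Call:
{"op": "move_arm", "data": {
  "deltas": [
    {"dp": [0.001,0,0],"turn": [0,0,0]},
    {"dp": [0.002,0,0],"turn": [0,0,0]},
    {"dp": [0.003,0,0],"turn": [0,0,0]},
    {"dp": [0.003,0,0],"turn": [0,0,0]}
  ]
}}

```text
time: 26.3
tool_pos: [0.4869, -0.1864, 0.0246]
tool_rot: [-1.339, 1.57, -0.362]
contact_force: [-1.0, 1.4, 7.2]
opening: 0.0493
```

```bash
python3 - <<'E'
from h import *
i,d,f=snap('wrist','w20'); 
cv2.imwrite('pics/w20c.png',cv2.resize(i[130:300,170:350],None,fx=3.5,fy=3.5,interpolation=cv2.INTER_CUBIC)[:,:,::-1])
T,H=tview('w20',.070); m=(abs(H-.070)<.006)&(np.hypot(T[...,1],T[...,2])<24)&(np.arange(384)[:,None]<235)&(abs(T[...,2])>8)&(T[...,1]>0); print(np.median(H[m]))
E
```

```text
tcp [ 0.4869 -0.1864  0.0246] jaw 55.9 F [-1.5 -0.1  7.2]
188 y 26.0 z -10.9..10.1 mid -0.38 
192 y 23.9 z -15.1..15.1 mid -0.03 
196 y 21.5 z -18.4..17.6 mid -0.43 
200 y 19.4 z -20.6..20.5 mid -0.05 
204 y 18.1 z -21.8..21.9 mid 0.03 
208 y 15.6 z -23.6..23.4 mid -0.11 slot y 15.6 z -5.6..5.5 mid -0.07
212 y 13.6 z -24.6..24.6 mid -0.03 slot y 13.7 z -5.6..5.5 mid -0.05
216 y 11.6 z -24.7..24.7 mid 0.02 slot y 11.3 z -5.6..1.7 mid -1.96
220 y 9.2 z -31.2..31.7 mid 0.25 slot y 9.4 z -5.6..5.6 mid -0.03
224 y 9.1 z -31.2..31.6 mid 0.25 slot y 6.6 z -5.7..5.6 mid -0.07
228 y 6.7 z -24.6..26.9 mid 1.13 slot y 4.6 z -4.1..0.2 mid -1.94
232 y 4.6 z -24.7..24.7 mid 0.02 slot y 4.9 z -3.9..4.3 mid 0.20
236 y 2.6 z -24.7..24.6 mid -0.04 slot y 2.2 z -6.1..6.4 mid 0.19
240 y -1.0 z -24.8..24.7 mid -0.02 slot y -3.9 z -8.6..7.0 mid -0.83
col 225 y 23.0 -1.9
col 285 y 23.5 -1.9
col 225 y -21.2 -24.5
col 285 y -20.4 -24.0
lug pts 361 y 0.0 14.8 z -6.5 7.0 mid z 0.27
holder (y,z) by earlier fix [-0.59  0.2 ]
0.0690963104182106
```

View pics/w20c.png

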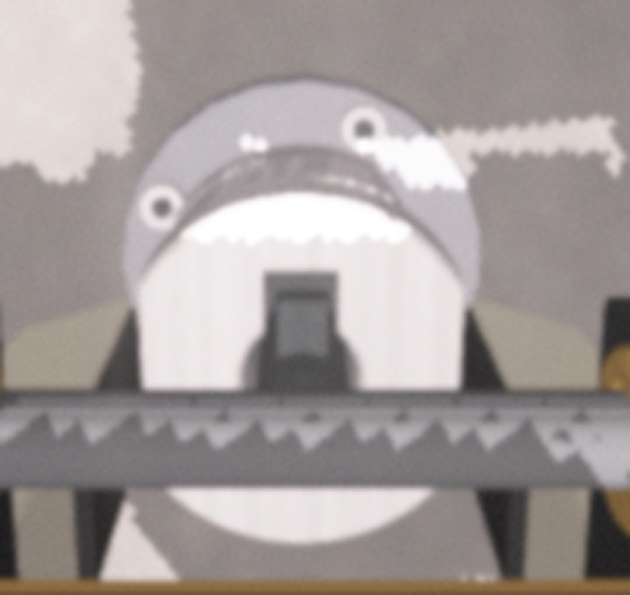

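Call:
{"op": "move_arm", "data": {
  "deltas": [
    {"dp": [0,0,0],"turn": [4,0,0]},
    {"dp": [0,0,0],"turn": [9,0,0]},
    {"dp": [0,0,0],"turn": [14,0,0]},
    {"dp": [0,0,0],"turn": [19,0,0]},
    {"dp": [0,0,0],"turn": [24,0,0]},
    {"dp": [0,0,0],"turn": [24,0,0]}
  ]
}}

```text
time: 26.95
tool_pos: [0.4876, -0.1869, 0.0249]
tool_rot: [-1.073, 1.568, -0.518]
contact_force: [-0.3, 0.2, 6.8]
opening: 0.0493
```

```bash
python3 - <<'E'
from h import *
i,d,f=snap('wrist','w21'); s=robot.observe();print(s['torque'])
cv2.imwrite('pics/w21c.png',cv2.resize(i[130:300,170:350],None,fx=3.5,fy=3.5,interpolation=cv2.INTER_CUBIC)[:,:,::-1])
T,H=tview('w21',.070)
E
```

```text
[-0.08159284  0.17352059 -0.09709692]
tcp [ 0.4876 -0.1869  0.0249] jaw 31.9 F [-0.7 -0.1  7.2]
188 y 26.0 z -10.6..11.0 mid 0.18 
192 y 23.9 z -14.4..15.3 mid 0.46 
196 y 21.7 z -17.6..18.4 mid 0.39 
200 y 19.7 z -19.7..21.4 mid 0.81 
204 y 17.2 z -22.1..22.6 mid 0.25 
208 y 15.7 z -22.9..24.0 mid 0.58 slot y 15.8 z -4.8..6.2 mid 0.71
212 y 14.0 z -23.8..25.3 mid 0.76 slot y 15.3 z -2.6..6.2 mid 1.82
216 y 11.7 z -23.9..25.4 mid 0.74 slot y 13.7 z -1.6..6.3 mid 2.37
220 y 9.1 z -31.6..31.4 mid -0.08 slot y 9.6 z -10.1..-0.6 mid -5.35
224 y 9.3 z -31.4..31.4 mid -0.00 slot y 6.7 z -9.2..-0.1 mid -4.64
228 y 6.8 z -23.9..25.4 mid 0.74 slot y 5.0 z -8.1..1.5 mid -3.30
232 y 4.8 z -23.9..25.5 mid 0.79 slot y 2.6 z -8.2..5.1 mid -1.52
236 y 2.3 z -24.1..25.5 mid 0.72 slot y -1.5 z -8.4..6.9 mid -0.77
240 y 0.4 z -24.0..25.3 mid 0.63 slot y -2.3 z -8.3..9.3 mid 0.51
col 224 y 23.2 -1.7
col 284 y 23.8 -2.2
col 224 y -19.8 -22.9
col 284 y -19.7 -24.7
lug pts 378 y 1.1 15.3 z -9.3 6.7 mid z -1.34
holder (y,z) by earlier fix [0.3 0.1]
```

View pics/w21c.png

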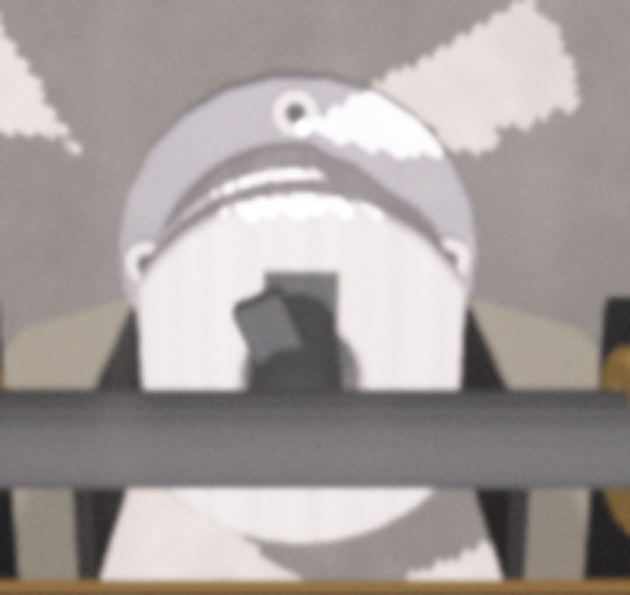

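Lug is now over the ring's top face, about 24° into the turn, and the force is unchanged. I'll continue to about 60°.

Call:
{"op": "move_arm", "data": {
  "deltas": [
    {"dp": [0,0,0],"turn": [5,0,0]},
    {"dp": [0,0,0],"turn": [10,0,0]},
    {"dp": [0,0,0],"turn": [15,0,0]},
    {"dp": [0,0,0],"turn": [20,0,0]},
    {"dp": [0,0,0],"turn": [25,0,0]},
    {"dp": [0,0,0],"turn": [30,0,0]},
    {"dp": [0,0,0],"turn": [35,0,0]},
    {"dp": [0,0,0],"turn": [38,0,0]},
    {"dp": [0,0,0],"turn": [38,0,0]}
  ]
}}

```text
time: 27.9
tool_pos: [0.4876, -0.1869, 0.0249]
tool_rot: [-0.416, 1.569, -0.524]
contact_force: [-1.0, -0.2, 6.5]
opening: 0.0497
```

```bash
python3 - <<'E'
from h import *
i,d,f=snap('wrist','w22'); s=robot.observe();print(s['torque'])
cv2.imwrite('pics/w22c.png',cv2.resize(i[130:300,170:350],None,fx=3.5,fy=3.5,interpolation=cv2.INTER_CUBIC)[:,:,::-1])
T,H=tview('w22',.070)
E
```

```text
[-0.14429301  0.24122575 -0.09390762]
tcp [ 0.4876 -0.1869  0.0249] jaw -6.1 F [0.2 0.  7.8]
188 y 27.0 z -9.2..11.9 mid 1.34 
192 y 24.7 z -13.5..16.1 mid 1.31 
196 y 22.3 z -16.8..19.3 mid 1.24 
200 y 20.6 z -18.8..22.2 mid 1.71 
204 y 18.0 z -21.2..23.5 mid 1.15 
208 y 16.7 z -21.9..25.1 mid 1.59 slot y 16.3 z -4.0..7.1 mid 1.57
212 y 14.8 z -22.9..26.1 mid 1.61 slot y 14.7 z -3.9..7.2 mid 1.61
216 y 12.3 z -23.1..26.2 mid 1.56 slot y 12.6 z -4.0..7.1 mid 1.59
220 y 10.2 z -31.1..31.2 mid 0.04 slot y 9.9 z -4.0..7.1 mid 1.55
224 y 9.8 z -31.2..31.3 mid 0.04 slot y 6.5 z 2.9..7.2 mid 5.06
228 y 7.5 z -23.0..26.2 mid 1.60 slot y 7.9 z -13.1..-9.0 mid -11.04
232 y 5.1 z -23.2..26.3 mid 1.51 slot y 5.4 z -14.3..4.5 mid -4.90
236 y 3.0 z -23.3..26.3 mid 1.51 slot y 1.1 z -15.9..6.0 mid -4.96
240 y 1.3 z -23.1..26.1 mid 1.49 slot y -1.1 z -11.7..6.5 mid -2.57
col 223 y 23.5 -1.4
col 283 y 24.8 -0.9
col 223 y -18.6 -21.3
col 283 y -19.0 -23.2
lug pts 384 y 0.5 10.6 z -14.8 8.1 mid z -3.3
holder (y,z) by earlier fix [ 0.28 -0.09]
```

View pics/w22c.png

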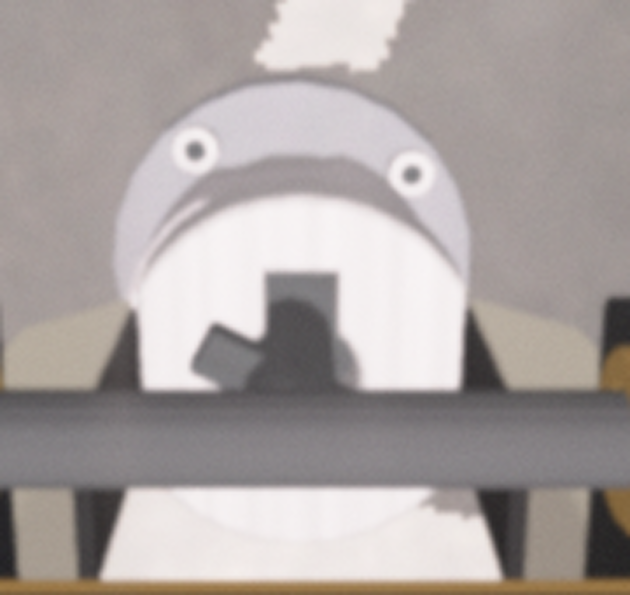

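```bash
cat >> h.py <<'E'
def offs(tag,ringtop=.070):
    i,d,f=load(tag); s=robot.observe(); vv,uu=np.mgrid[0:384,0:512]; P=pts(f,uu,vv,d)
    T=Rt(s).inv().apply(P-s['tool_pos'])*1000; H=P[:,2]; rad=np.hypot(T[:,1],T[:,2]); V=vv.ravel()
    def circ(m,R,c0):
        M=m.reshape(384,512).astype(np.uint8); cs,_=cv2.findContours(M,cv2.RETR_EXTERNAL,cv2.CHAIN_APPROX_NONE)
        c=max(cs,key=cv2.contourArea)[:,0]; k=c[:,1]*512+c[:,0]; A=T[k][:,1:]; a=np.hypot(*(A-c0).T); A=A[a>R-4]
        r=least_squares(lambda p:np.hypot(*(A-p).T)-R,c0,loss='soft_l1',f_scale=.7); return r.x.round(2),len(A),np.median(abs(r.fun)).round(2)
    print('foot (y,z)',circ((abs(H-.0095)<.004)&(rad<44)&(V<238),38,[0,0]))
    print('ring (y,z)',circ((abs(H-ringtop)<.004)&(rad<33)&(V<238)&(T[:,1]>12),29,[0,0]))
    m=(H>.0835)&(H<.093)&(rad<14); 
    if m.sum()>20: print('tip',T[m][:,1:].mean(0).round(2),m.sum())
E
python3 - <<'E'
from h import *
import h
for t in ('w20','w21','w22'): print(t); offs(t)
E
```

```text
w20
foot (y,z) (array([0.06, 0.27]), 193, np.float64(0.37))
ring (y,z) (array([-0.41,  0.16]), 111, np.float64(0.31))
tip [ 3.02 -5.  ] 29
w21
foot (y,z) (array([-0.16,  0.1 ]), 187, np.float64(0.34))
ring (y,z) (array([-0.53,  0.81]), 133, np.float64(0.22))
tip [ 4.43 -3.24] 50
w22
foot (y,z) (array([-0.3 , -0.23]), 179, np.float64(0.29))
ring (y,z) (array([-0.2 ,  1.42]), 122, np.float64(0.12))
tip [ 5.88 -0.28] 28
```

Call:
{"op": "move_arm", "data": {
  "deltas": [
    {"dp": [0,0,-0.0008],"turn": [0,0,0]},
    {"dp": [0,0,-0.0016],"turn": [0,0,0]},
    {"dp": [0,0,-0.0016],"turn": [0,0,0]}
  ]
}}

```text
time: 28.25
tool_pos: [0.4874, -0.187, 0.0253]
tool_rot: [-0.249, 1.565, -0.355]
contact_force: [3.6, 0.1, 7.5]
opening: 0.0491
```

```bash
python3 - <<'E'
from h import *
i,d,f=snap('wrist','w23'); s=robot.observe();print(s['tool_pos'],s['contact_force'],s['torque']); offs('w23')
E
```

```text
[ 0.48743325 -0.18699913  0.02531588] [4.48077567 0.51088191 6.48653693] [ 0.03190276 -0.51661459 -0.03739284]
foot (y,z) (array([-0.17, -0.2 ]), 178, np.float64(0.28))
ring (y,z) (array([-0.15,  1.4 ]), 122, np.float64(0.14))
tip [ 5.8  -0.14] 36
```

Call:
{"op": "move_arm", "data": {
  "deltas": [
    {"dp": [0,0,0.001],"turn": [0,0,0]},
    {"dp": [-0.001,0,0.001],"turn": [0,0,0]},
    {"dp": [-0.002,0,0.001],"turn": [0,0,0]},
    {"dp": [-0.002,0,0.001],"turn": [0,0,0]}
  ]
}}

```text
time: 28.7
tool_pos: [0.4874, -0.1869, 0.0266]
tool_rot: [-0.284, 1.568, -0.39]
contact_force: [3.6, -1.2, 3.3]
opening: 0.0498
```

```bash
python3 - <<'E'
from h import *
i,d,f=snap('wrist','w24'); s=robot.observe();print(s['tool_pos'],s['contact_force'],s['torque']); offs('w24',.072)
E
```

```text
[ 0.48744881 -0.18690187  0.02661195] [4.53803832 0.22004303 2.81022469] [-0.19575755 -0.55455402 -0.08296517]
foot (y,z) (array([-0.3 , -0.18]), 176, np.float64(0.3))
ring (y,z) (array([-0.19,  1.42]), 122, np.float64(0.15))
tip [5.39 0.05] 49
```

Call:
{"op": "move_arm", "data": {
  "deltas": [
    {"dp": [0,0,0],"turn": [0,0,0]},
    {"dp": [0,0,0],"turn": [0,0,0]},
    {"dp": [0,0,0],"turn": [0,0,0]},
    {"dp": [0,0,0],"turn": [0,0,0]}
  ],
  "hand": 0.07
}}

```text
time: 29.15
tool_pos: [0.4856, -0.186, 0.0258]
tool_rot: [2.714, 1.569, 2.608]
contact_force: [-0.5, -0.2, 1.0]
opening: 0.0697
```

```bash
python3 - <<'E'
from h import *
i,d,f=snap('wrist','w25'); s=robot.observe();print(s['tool_pos'],s['contact_force'],s['torque']); offs('w25',.072)
cv2.imwrite('pics/w25c.png',cv2.resize(i[130:300,170:350],None,fx=3.5,fy=3.5,interpolation=cv2.INTER_CUBIC)[:,:,::-1])
E
```

```text
[ 0.48570573 -0.1860644   0.02589114] [0.24464698 0.12044711 0.25093329] [-0.14093289 -0.0159297   0.00943617]
foot (y,z) (array([-0.93,  1.64]), 182, np.float64(0.34))
ring (y,z) (array([-0.79,  3.01]), 121, np.float64(0.18))
```

View pics/w25c.png

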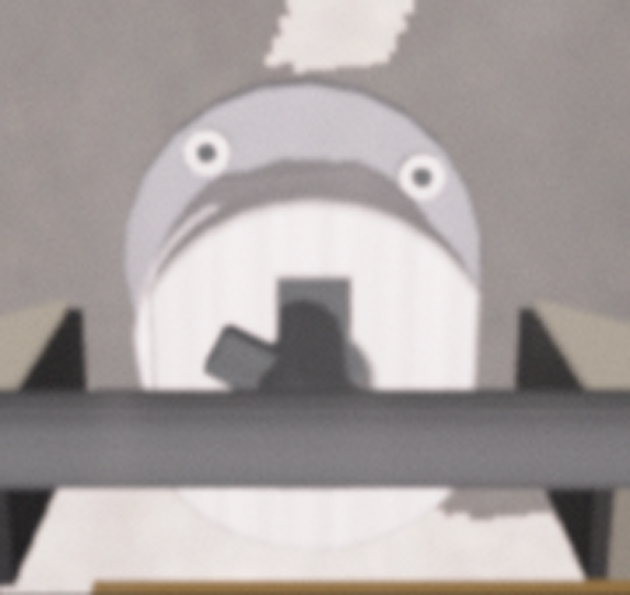

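Call:
{"op": "move_arm", "data": {
  "deltas": [
    {"dp": [-0.01,0,0.0015],"turn": [0,0,0]},
    {"dp": [-0.04,0,0.0015],"turn": [0,0,0]},
    {"dp": [-0.08,0,0.0015],"turn": [0,0,0]},
    {"dp": [-0.085,-0.03,0.0015],"turn": [0,0,0]},
    {"dp": [-0.085,-0.045,0.0015],"turn": [0,0,0]},
    {"dp": [-0.085,-0.045,0.0015],"turn": [0,0,0]}
  ]
}}

```text
time: 29.8
tool_pos: [0.4824, -0.2327, 0.111]
tool_rot: [-2.893, 1.571, -3.001]
contact_force: [0.4, 0.4, -1.5]
opening: 0.07
```

```bash
python3 - <<'E'
from h import *
i,d,f=snap('wrist','w26'); s=robot.observe(); print(s['tool_pos'],s['contact_force'])
u,v=map(int,proj(f,[.4875,-.1866,.06]))
cv2.imwrite('pics/w26c.png',cv2.resize(i[max(0,v-75):v+75,u-95:u+95],None,fx=4,fy=4,interpolation=cv2.INTER_CUBIC)[:,:,::-1])
vv,uu=np.mgrid[0:384,0:512]; P=pts(f,uu,vv,d)
for lo,hi in [(.067,.0735),(.005,.015),(.083,.093)]:
    m=(P[:,2]>lo)&(P[:,2]<hi)&(np.hypot(P[:,0]-.487,P[:,1]+.187)<.042); Q=P[m]; print(lo,m.sum(),'zmed',np.median(Q[:,2]).round(4), cv2.minEnclosingCircle((Q[:,:2]*1000).astype(np.float32)))
    if lo==.067: A=np.c_[Q[:,:2]-[.487,-.187],np.ones(len(Q))]; print('plane',np.linalg.lstsq(A,Q[:,2],rcond=None)[0])
i,d,f=snap('scene','s26'); cv2.imwrite('pics/s26c.png',cv2.resize(i[170:240,205:295],None,fx=7,fy=7,interpolation=cv2.INTER_CUBIC)[:,:,::-1])
E
```

```text
[ 0.48208726 -0.23130119  0.11038851] [-0.2909368   0.57978409 -0.11075565]
0.067 3237 zmed 0.0711 ((488.90771484375, -187.24783325195312), 29.05154800415039)
plane [ 0.00089158 -0.00031198  0.07109965]
0.005 770 zmed 0.0091 ((487.1572570800781, -186.7758026123047), 37.92864227294922)
0.083 231 zmed 0.0857 ((487.1875915527344, -186.5188446044922), 6.744887351989746)
```

View pics/w26c.png

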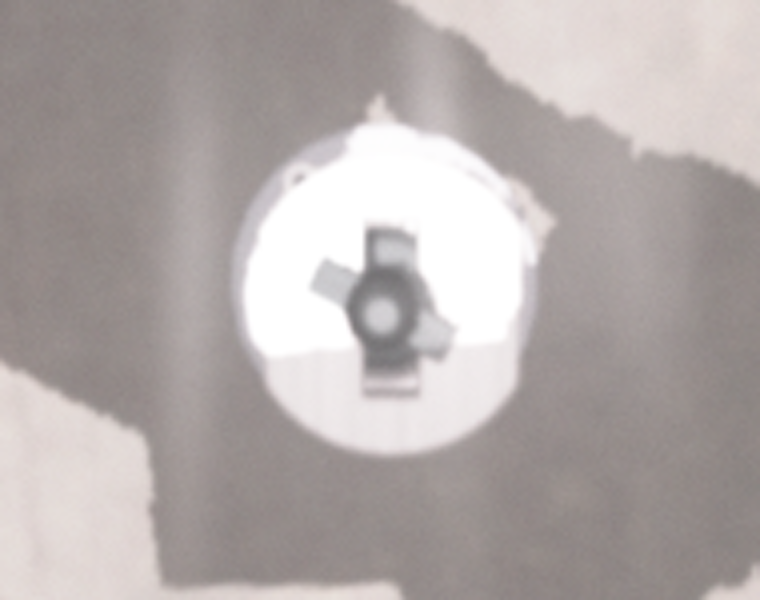

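View pics/s26c.png

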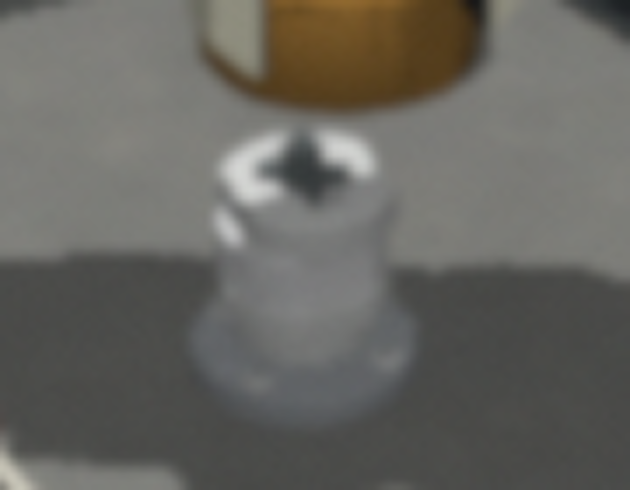

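```bash
python3 - <<'E'
from h import *
s=robot.observe(); print(s['time'],s['opening']); print(robot.hand_in())
E
```

```text
29.9 0.070036994899574
the job is handed in; nothing more can be done
None
```

The strainer is assembled and handed in at about 29.9 s. Support disc, spacer ring and clamp ring are stacked on the post, and the clamp ring is locked under the lugs. `hand_in` gave no verdict, so this rests on my own checks.

**How it went:** I found the lug bar at about 146° in world axes from the wrist camera's depth. I lined the slot up with it by eye, so the ring dropped through without having to feel for it. I pushed it down to about 56 mm, turned it 62° and let go. The readings I took showed up to about 8 N vertically and 5 N sideways.

**Last checks:**

| Part | Height, from camera depth | Off centre | Tilt |
|---|---|---|---|
| Support disc (as placed) | top about 42 mm | under 0.5 mm | under 0.01 rad |
| Spacer ring (as placed) | top about 62 mm | about 0.7 mm | under 0.01 rad |
| Clamp ring (after release) | top about 72 mm, underside about 58 mm | about 1.8 mm (limit 4 mm) | about 0.001 rad |

The wrist depth read about 1 mm low on known heights, so I added 1 mm to these. The last picture showed the lugs crossing the ring's top face well away from the slot, and the gripper clear of everything.

**What failed or disagreed:**
- **Fingertips:** they end about 38 mm short of the reported TCP. My first two grasps of the disc closed in the air because of this. I confirmed the offset with both the scene and wrist cameras and allowed for it afterwards.
- **Top and wrist cameras:** they differed by up to about 2 mm in x.
- **Clamp ring centring:** after the turn I tried to shift the ring about 1.6 mm towards centre. It met about 4.5 N and did not move, so I left it there.
- **Not re-checked:** I did not measure the disc and spacer again after locking. The boss limits them to about 2 mm off centre.

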